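Load and lock the slide-drying oven

ROBOT

A 7-joint arm with a two-finger parallel gripper is mounted at the origin on the work surface. World frame = base frame: x ahead of the robot, y to its left, z up, the work surface at z = 0. Lengths are in m, angles in degrees, forces in N, time in s.
With the tool pointing down it reaches from about 0.425 to 0.875 m from the base axis. Payload 4.7 kg.
Tool frame: the origin (TCP) lies between the finger pads, 19 mm behind the fingertips; this is the grasp point; z points along the fingers, y is the line along which they close (so a half turn about z gives the same grasp; the last joint's range is limited). The gripper opens to 87 mm and grips with 3 to 60 N. Pads are 19 mm wide; open, the fingers measure 117 mm over their backs; the gripper's body (75 mm by 190 mm) begins 51 mm behind the grasp point.
Start: joints at [71.052, 18.392, -4.016, 83.108, 1.295, 78.541, -3.26], TCP at [0.22, -0.612, 0.241] pointing down, gripper open.
Joint ranges: [-163.93, 163.93], [-17.29, 119.83], [-79.2, 71.16], [3.27, 140.29], [-89.18, 269.18], [5.43, 117.66], [-154.24, 154.24]. Speed limits (degrees/s): [147.25, 147.25, 180, 180, 180, 180, 180].

INTERFACE

Orientations are given as [roll, pitch, yaw] about the fixed x, y, z axes, in that order (R = Rz(yaw) Ry(pitch) Rx(roll)).
In Python, from cell import env, viewer, boxes_of, masks_of gives the robot as it stands. The module is installed in compiled form; this text tells all that it offers.
- The arm moves only by the tool apply_moves, never from a script. Its argument "moves" is a list of rows, each a list of 7 numbers: the shift along the tool's x, y, z scaled (see below), then the turn, a rotation vector about the tool's x, y, z scaled (see below), then the opening, from 0 (shut) to 1 (fully open). A call has 1 to 20 rows; each row is the pose to reach, as a shift and turn from the pose commanded when the call began, along the tool's axes at that moment; what a row does not reach only later rows make up. The controller multiplies each number of a shift by 0.2 m and each number of a turn by 1.5 rad. A row lasts 1/10 s, in which the tool goes at most 50 mm and 8.59 degrees, less where a joint would pass 70% of its speed; a pose out of reach is approached as far as the arm can. A call with a number of a shift or a turn outside -1 to 1 is refused whole. A call with a gripper value outside its range is refused whole. The fingers move at their own pace and stop on an object; "grip_force" is the grip in N (left out, the last holds). Time passes only in rows, so rows that repeat a pose let the fingers close. It gives the time, the measured TCP pose, the force, the opening and the grip force at its end, in the units of the state.
- env.get_obs(): the state, without advancing time (a new reading comes with each control period).
- viewer.read_camera(name): name is "scene" or "top"; returns the picture (384x512x3 uint8, red, green, blue); there is no depth.
- viewer.get_calibration(name): a dict with "fov_y" (degrees; the focal length in pixels is half the picture's height over the tangent of half this angle, whatever the lens; pixels are square), "cx", "cy" (the principal point, pixels), "position" and "orientation" of the camera in the world. Camera axes: x right, y up, looking along -z (the intrinsics and any distortion apply to the point x, -y, -z); pixel columns grow to the right and rows downward; lengths in m; the calibration is good to about 2 mm. A picture is of the moment at which its call begins. get_calibration takes no time and is no camera call.
- env.sign_off(): hands the job in; it is judged then, once.
Trained networks look in the newest picture that a camera, given by its name, has taken for a name from the list of things; names that differ only in an ending like _2 or _b are one class to them, and where a whole thing is asked for, a point or a joint stands for the part that bears it (a point fixed in the world has none). Each returns a list of dicts, best first, with "conf" (0 to 1); they miss things now and then, are a little off and sometimes report something else, mostly with a low value. They report only what shows in the picture. A call takes as long as a camera call.
- boxes_of(camera, target): "location" ([column, row] in pixels, amid what is visible of it).
- masks_of(camera, target): "pixels" (384x512 bool, what is visible of it) and "location" ([column, row] in pixels, amid what is visible of it).
The state is a dict: "time_s": time; "qpos": joint angles; "joint_velocities": joint speeds; "effort": joint torques, N m; "tool_pos": TCP position; "tool_rot": TCP orientation; "force": force on the tool from outside, world axes, zero at the start; "wrist_torque": the same for the moment, N m; "grip_width": finger opening in m; "grasp_force": force on a finger pad.
Only numpy, scipy, OpenCV 4.12 (cv2) and the standard library are available. Lean on these libraries where they do the work, as an engineer would, in place of code of your own. Each camera call takes 0.05 s, during which the arm holds its last target. There are 200 camera calls.

TASK

Squeeze the two blue snap tabs of the drying oven's cover and lift it off, then stand every slide rack that is on the bench upright on the floor of the oven, lowering each one gently (they hold glass). Refit the cover so that it lies flush and both tabs spring back out and latch; only after that turn the black dial so that its white pointer stands at the red mark, and then slide the orange lock hood fully over the dial. Do not disturb the jar or the dropper bottle.

Things in the scene. Friction and masses are not known exactly. Their poses are not given: they have to be found in the camera images.
- oven: White slide-drying oven, fixed, 176 (x) x 236 (y) x 103 mm high, with a lower grey control deck (176 x 115 mm, 55 mm high) joined to its -y end; red mark, black dial and orange lock are on the deck. Origin: centre of the underside of the white part, on the bench.
- oven_mouth (a point): Centre of the oven's top opening, 103 mm above the bench, at the top of its 8 mm thick frame; oven axes. The opening is 124 (x) x 204 (y) mm; the cover's origin lies here when seated, with the cover's axes along the oven's (or half a turn round).
- oven_floor (a point): Centre of the oven's flat inner floor, 24 mm above the bench; oven axes. Under the frame the well is 150 (x) x 216 (y) mm. Up to four racks fit in a row along oven y, each with its x and y along the oven's, e.g. centred at y = -74, -25, +25 and +74 mm, x = 0.
- cover: Loose grey snap cover, about 0.36 kg, latched on the oven at the start. Plate 160 (x) x 226 (y) x 6 mm; origin: centre of the plate's underside, z up. Two ribs under its ends (y = +-98 mm, 116 mm long in x) reach 20 mm down: they enter the oven's opening with 4 mm play and the cover stands on them when set on the bench.
- cover_grip (a point): Midway between the two blue upright pads (tabs) on the cover, 34 mm above its origin: put the TCP here, fingers closing along cover x. The pads are 40 mm wide (y), stand from 6 to 46 mm above the origin and measure 56 mm over their outer faces, 32 mm when squeezed. 30 to 50 N across them squeezes both fully and carries the cover.
- cover_hooks (a point): Under the cover, 13 mm below its origin: each blue pad carries a hook here that catches under the oven's frame, 2 mm play; squeezing the pads pulls both in, let go they spring out. The cover neither comes off nor goes on unless both are held in: keep squeezing while lifting, and while lowering it until the plate rests on the frame.
- tab_near (a joint): Inward travel of the pad on the cover's -x side, m: 0 sprung out (latched), 0.012 fully pressed. Spring 2 N at the start of travel, 6 N at the end.
- tab_far (a joint): The same for the pad on the cover's +x side.
- tray: Flat blue mat, fixed, 280 (x) x 160 (y) x 2 mm, on the bench to one side of the oven; the racks start on it. Origin: centre of its underside.
- mat: Flat black rubber mat, fixed, 280 (x) x 160 (y) x 2 mm, on the bench at the oven's other side; free room to set the cover down (cover y along mat x). Origin: centre of its underside.
- rack0: Slide rack with green ends and handle, filled with glass slides, about 0.16 kg; may be absent. Body 80 (x) x 44 (y) x 27 mm high; a handle plate 12 mm thick (x) and 40 mm long (y) stands on its middle, up to 58 mm above the origin. Origin: centre of the underside. Grip the handle across its 12 mm, with the TCP 48 to 52 mm above the origin; inside the well open the fingers to 45 mm at most.
- rack1: Slide rack with yellow ends and handle, filled with glass slides, about 0.16 kg; may be absent. Body 80 (x) x 44 (y) x 27 mm high; a handle plate 12 mm thick (x) and 40 mm long (y) stands on its middle, up to 58 mm above the origin. Origin: centre of the underside. Grip the handle across its 12 mm, with the TCP 48 to 52 mm above the origin; inside the well open the fingers to 45 mm at most.
- rack2: Slide rack with red ends and handle, filled with glass slides, about 0.16 kg; may be absent. Body 80 (x) x 44 (y) x 27 mm high; a handle plate 12 mm thick (x) and 40 mm long (y) stands on its middle, up to 58 mm above the origin. Origin: centre of the underside. Grip the handle across its 12 mm, with the TCP 48 to 52 mm above the origin; inside the well open the fingers to 45 mm at most.
- rack3: Slide rack with white ends and handle, filled with glass slides, about 0.16 kg; may be absent. Body 80 (x) x 44 (y) x 27 mm high; a handle plate 12 mm thick (x) and 40 mm long (y) stands on its middle, up to 58 mm above the origin. Origin: centre of the underside. Grip the handle across its 12 mm, with the TCP 48 to 52 mm above the origin; inside the well open the fingers to 45 mm at most.
- dial (a joint): Angle of the black dial on the deck, rad, 0 to 2, growing clockwise seen from above; stays where it is left (friction 0.03 N m). At 0 its white pointer points to oven -x.
- dial_grip (a point): On the dial's vertical axis (oven x = -45, y = -176 mm), 90 mm above the bench, the height to grip. The dial's bar is 12 mm thick (its y), 52 mm long (its x) and spans 68 to 100 mm above the bench; the white pointer is at its -x end. This point turns with the dial.
- mark (a joint): Angle of the red mark on the dial's scale, same zero and sense as the dial: the dial is at the mark when both are equal. It cannot be moved by the robot.
- mark_tip (a point): The red mark itself, flat on the deck 37 mm from the dial's axis; its own -x axis points from the dial's axis outwards to the mark (as the dial's -x axis does to the pointer).
- lock (a joint): Travel of the orange lock hood, m: about 0 parked clear of the dial, 0.095 fully over it (its end stop). Slides along oven -x with 1.5 N friction.
- lock_grip (a point): Near the top of the hood's grip rib (rib 40 mm along oven x, 14 mm thick along oven y, from 109 to 139 mm above the bench), 131 mm above the bench. The hood is 70 (x) x 78 (y) mm with its roof top at 109 mm; its centre starts about 95 mm in oven +x from the dial.
- jar: Specimen jar, 60 mm across, 85 mm high, beyond the oven; leave it alone. Origin: centre of its underside.
- dropper: Dropper bottle with red cap, 44 mm across, 110 mm high, beyond the oven; leave it alone. Origin: centre of its underside.

How it is judged (in metres and radians):
On the way, in this order (a step that is already met when the one before it is completed fails the run):
1. the cover is lifted clear of the oven with both tabs squeezed in (z of cover in the frame of oven above 0.13 m and value of joint each of tab_near, tab_far above 0.008 m), for 0.1 s.
2. every rack stands upright on the oven's floor, the cover still off (x of rack0 in the frame of oven between -0.038 and 0.038 m and y of rack0 in the frame of oven between -0.089 and 0.089 m and z of each of rack0, rack1, rack2, rack3 in the frame of oven below 0.03 m and angle between each of rack0, rack1, rack2, rack3's own z axis and vertical below 0.12 rad and x of rack1 in the frame of oven between -0.038 and 0.038 m and y of rack1 in the frame of oven between -0.089 and 0.089 m and x of rack2 in the frame of oven between -0.038 and 0.038 m and y of rack2 in the frame of oven between -0.089 and 0.089 m and x of rack3 in the frame of oven between -0.038 and 0.038 m and y of rack3 in the frame of oven between -0.089 and 0.089 m and not (x of cover in the frame of oven between -0.007 and 0.007 m and y of cover in the frame of oven between -0.007 and 0.007 m and z of cover in the frame of oven between 0.098 and 0.1065 m and angle between cover's own z axis and vertical below 0.05 rad and value of joint each of tab_near, tab_far below 0.003 m)), for 0.2 s.
3. the cover lies flush on the oven again with both tabs sprung out, the dial not yet at the mark (x of cover in the frame of oven between -0.007 and 0.007 m and y of cover in the frame of oven between -0.007 and 0.007 m and z of cover in the frame of oven between 0.098 and 0.1065 m and angle between cover's own z axis and vertical below 0.05 rad and value of joint each of tab_near, tab_far below 0.003 m and not (angle between the x axis of dial_grip and the x axis of mark_tip, either way round below 0.14 rad)), for 0.2 s.
4. the dial stands at the red mark, the lock hood still clear of it (angle between the x axis of dial_grip and the x axis of mark_tip, either way round below 0.14 rad and value of joint lock below 0.03 m), for 0.2 s.
5. the lock hood is fully over the dial (value of joint lock above 0.087 m), for 0.2 s.
At the end, for the whole second after the job is handed in: Racks upright (7 deg) on the oven floor; cover flush on the oven (7 mm sideways, 3 mm in height), both tabs sprung out within 3 mm; dial within 0.14 rad of the red mark; lock hood within 8 mm of its stop over the dial; all at rest (x of rack0 in the frame of oven between -0.038 and 0.038 m and y of rack0 in the frame of oven between -0.089 and 0.089 m and z of each of rack0, rack1, rack2, rack3 in the frame of oven below 0.03 m and angle between each of rack0, rack1, rack2, rack3's own z axis and vertical below 0.12 rad and x of rack1 in the frame of oven between -0.038 and 0.038 m and y of rack1 in the frame of oven between -0.089 and 0.089 m and x of rack2 in the frame of oven between -0.038 and 0.038 m and y of rack2 in the frame of oven between -0.089 and 0.089 m and x of rack3 in the frame of oven between -0.038 and 0.038 m and y of rack3 in the frame of oven between -0.089 and 0.089 m and x of cover in the frame of oven between -0.007 and 0.007 m and y of cover in the frame of oven between -0.007 and 0.007 m and z of cover in the frame of oven between 0.098 and 0.1065 m and angle between cover's own z axis and vertical below 0.05 rad and value of joint each of tab_near, tab_far below 0.003 m and angle between the x axis of dial_grip and the x axis of mark_tip, either way round below 0.14 rad and value of joint lock above 0.087 m and linear speed of each of cover, rack0, rack1, rack2, rack3 below 0.02 m/s); the robot touches nothing.
It fails at once if the jar or the dropper bottle is shifted by more than 30 mm or tipped (distance of any of jar, dropper from where it was at the start of the episode above 0.03 m or angle between any of jar, dropper's own z axis and vertical above 0.5 rad).
It fails at once if a rack is dropped into the oven (falls on to its floor faster than 0.8 m/s) ((linear speed of rack0 above 0.8 m/s and z of rack0 in the frame of oven below 0.06 m and x of rack0 in the frame of oven between -0.05 and 0.05 m and y of rack0 in the frame of oven between -0.1 and 0.1 m) or (linear speed of rack1 above 0.8 m/s and z of rack1 in the frame of oven below 0.06 m and x of rack1 in the frame of oven between -0.05 and 0.05 m and y of rack1 in the frame of oven between -0.1 and 0.1 m) or (linear speed of rack2 above 0.8 m/s and z of rack2 in the frame of oven below 0.06 m and x of rack2 in the frame of oven between -0.05 and 0.05 m and y of rack2 in the frame of oven between -0.1 and 0.1 m) or (linear speed of rack3 above 0.8 m/s and z of rack3 in the frame of oven below 0.06 m and x of rack3 in the frame of oven between -0.05 and 0.05 m and y of rack3 in the frame of oven between -0.1 and 0.1 m)).
Of rack0, rack1, rack2, rack3 only 2 to 4 are there at a start; the rules pass over those that are not, and their reading is None.
At some moment in a run one of rack0, rack1, rack2, rack3 may be knocked a few centimetres aside while the robot is not near it.
It also fails if it takes over 208 s, if anything falls off the work surface, if the arm or the gripper's body presses on something with over 40 N, if the wrist force passes 120 N, or if a joint passes its speed limit or range.

## Working session

There is one attempt and no reset: what is moved stays moved. The work goes in short steps, Python scripts to look and compute and a tool call to move; the robot and the scene stay as the last step left them, time stands still between calls to the robot, and variables do not carry over. Pictures are saved under pics/ and viewed, at most 14 in all, crops included, and the job is handed in when it is done.

Besides the shell and the picture viewer there is one more tool, called after "Emit:" by a JSON object that holds its "name" and its "arguments", one argument or row to a line. apply_moves: Moves the arm, as the interface text tells. Shifts and turns lie within -1 to 1; 1 stands for 0.2 m of shift or 1.5 rad of turn. Its arguments: {"type":"object","properties":{"moves":{"type":"array","items":{"type":"array","items":{"type":"number","minimum":-1,"maximum":1}}},"grip_force":{"type":"number"}},"required":["moves"]}

```bash
mkdir -p pics
python3 - <<'E'
from cell import env, viewer, boxes_of, masks_of
import cv2
o=env.get_obs(); print(o['time_s'],o['tool_pos'],o['tool_rot'],o['grip_width'])
for n in('scene','top'):
    im=viewer.read_camera(n); cv2.imwrite(f'pics/{n}0.png',im[:,:,::-1]); print(n,viewer.get_calibration(n))
    for t in ['oven','cover','tray','mat','rack0','rack1','rack2','rack3','dial','mark_tip','lock','tab_near','tab_far','jar','dropper']:
        print(t,[( [round(float(v)) for v in b['location']],round(float(b['conf']),2)) for b in boxes_of(n,t)[:3]])
E
```

```text
0.0 [ 0.21949053 -0.61125318  0.24014142] [-1.79888235e+02  4.75253827e-03  1.97600612e+01] 0.08698485005909946
scene {'fov_y': 42.18375039870955, 'cx': 251.42456084037087, 'cy': 197.3815444681484, 'position': array([1.30922356, 0.46609579, 0.93694052]), 'orientation': array([ 47.73054736,   0.48038408, 120.55658735])}
oven [([232, 238], 0.86), ([125, 234], 0.21)]
cover [([266, 218], 0.84)]
tray [([141, 194], 0.97), ([200, 198], 0.55)]
mat [([389, 264], 0.97)]
rack0 [([186, 161], 0.93), ([169, 172], 0.82), ([199, 197], 0.7)]
rack1 [([186, 161], 0.93), ([169, 172], 0.82), ([199, 197], 0.7)]
rack2 [([186, 161], 0.93), ([169, 172], 0.82), ([199, 197], 0.7)]
rack3 [([186, 161], 0.93), ([169, 172], 0.82), ([199, 197], 0.7)]
dial [([220, 187], 0.57)]
mark_tip [([224, 188], 0.3)]
lock [([200, 198], 0.71)]
tab_near [([272, 199], 0.59)]
tab_far [([262, 214], 0.47)]
jar [([328, 315], 0.95)]
dropper [([236, 236], 0.68), ([124, 233], 0.63)]
top {'fov_y': 42.31555481820658, 'cx': 254.70043027456714, 'cy': 188.10679124692427, 'position': array([0.23803216, 0.02667046, 1.57700307]), 'orientation': array([ 12.03003354,  -0.15633183, -92.803397  ])}
oven [([290, 197], 0.8)]
cover [([242, 185], 0.89), ([361, 201], 0.7)]
tray [([365, 203], 0.64)]
mat [([155, 233], 0.61)]
rack0 [([365, 197], 0.7), ([359, 234], 0.64)]
rack1 [([365, 197], 0.7), ([359, 234], 0.64)]
rack2 [([365, 197], 0.7), ([359, 234], 0.64)]
rack3 [([365, 197], 0.7), ([359, 234], 0.64)]
dial [([295, 205], 0.65), ([290, 198], 0.63)]
mark_tip []
lock [([300, 175], 0.77), ([359, 214], 0.73)]
tab_near [([237, 194], 0.46), ([288, 198], 0.2)]
tab_far [([238, 178], 0.46)]
jar [([163, 151], 0.78), ([296, 178], 0.71)]
dropper [([333, 135], 0.57)]
```

Run:
```python
import cv2
a=cv2.imread('pics/scene0.png');b=cv2.imread('pics/top0.png')
cv2.imwrite('pics/s1.png',cv2.resize(a[100:350,90:470],None,fx=2.1,fy=2.1,interpolation=cv2.INTER_CUBIC))
cv2.imwrite('pics/t1.png',cv2.resize(b[90:300,120:420],None,fx=2.6,fy=2.6,interpolation=cv2.INTER_CUBIC))
```

```text
(no output)
```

View pics/s1.png

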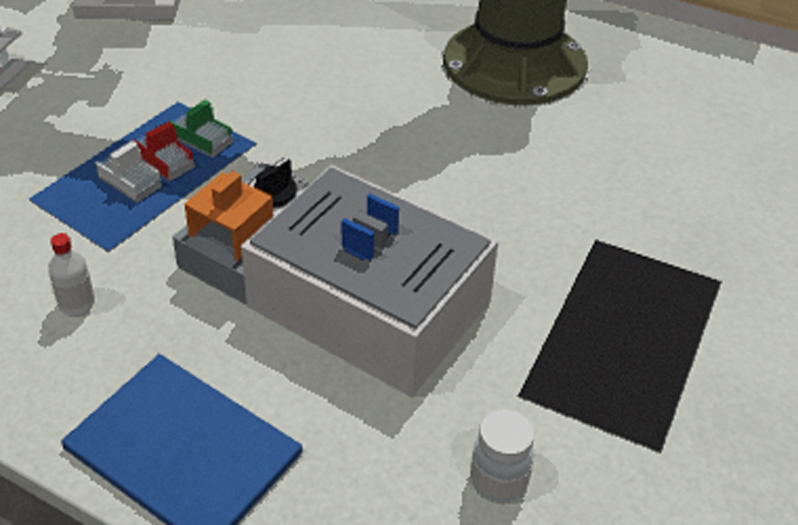

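View pics/t1.png

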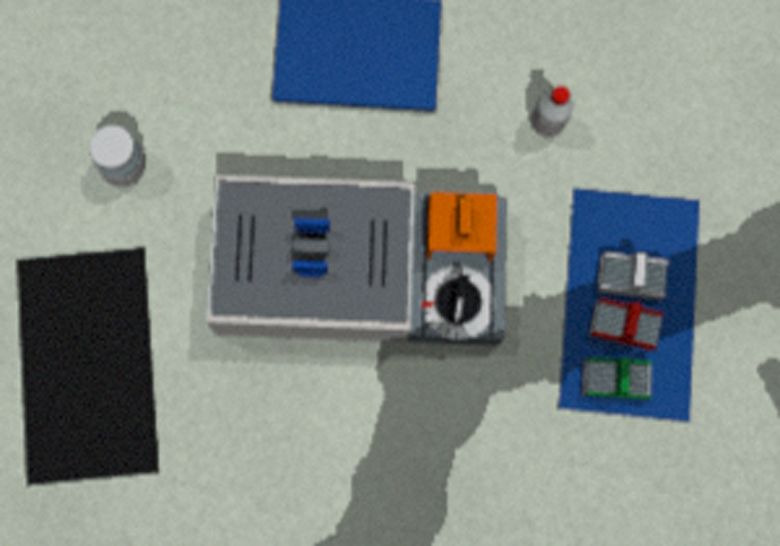

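Scene view: the oven is mid-picture, with the cover's blue tabs near (265,215). The white, red and green racks are on the blue mat at upper left; a separate blue block and the black mat are there too. The top view shows the dial at (296,205) with its white pointer towards image down, and the red mark to its left at (285,207).

I'll fit box models to the masks next.

```bash
cat > h.py <<'E'
import numpy as np, cv2
from scipy.spatial.transform import Rotation as R
from scipy.optimize import minimize
from cell import env, viewer, boxes_of, masks_of
def cam(n):
    c=viewer.get_calibration(n); return c['position'],R.from_euler('xyz',c['orientation'],degrees=True).as_matrix(),192/np.tan(np.radians(c['fov_y']/2)),c['cx'],c['cy']
C={n:cam(n) for n in('scene','top')}
def proj(n,P):
    p,M,f,cx,cy=C[n]; q=(np.atleast_2d(P)-p)@M; return np.c_[cx+f*q[:,0]/-q[:,2],cy-f*q[:,1]/-q[:,2]]
def back(n,uv,z):
    p,M,f,cx,cy=C[n]; uv=np.atleast_2d(uv); d=np.c_[(uv[:,0]-cx)/f,-(uv[:,1]-cy)/f,-np.ones(len(uv))]@M.T
    return p+d*((z-p[2])/d[:,2])[:,None]
def box(cx,cy,sx,sy,z0,z1):
    return np.array([[cx+a*sx/2,cy+b*sy/2,z] for a in(-1,1) for b in(-1,1) for z in(z0,z1)])
RACK=[box(0,0,.08,.044,0,.027),box(0,0,.012,.04,0,.058)]
COVER=[box(0,0,.16,.226,0,.006),box(-.025,0,.006,.04,0,.046),box(.025,0,.006,.04,0,.046)]
OVEN=[box(0,0,.176,.236,0,.103),box(0,-.1755,.176,.115,0,.055)]
def place(B,x,y,z,yaw):
    c,s=np.cos(yaw),np.sin(yaw); return [b@np.array([[c,s,0],[-s,c,0],[0,0,1]])+[x,y,z] for b in B]
def sil(n,B,k=8):
    m=np.zeros((384*2,512*2),np.uint8)
    for b in B:
        h=cv2.convexHull(((proj(n,b)*2+.5)*k).astype(np.float32)).round().astype(np.int32)
        cv2.fillConvexPoly(m,h,255,cv2.LINE_AA,3)
    return cv2.resize(m,(512,384),interpolation=cv2.INTER_AREA)/255.
def fit(B,masks,x,y,z,yaw):
    def cost(v):
        e=0
        for n,m in masks.items():
            s=sil(n,place(B,v[0]/100,v[1]/100,z,v[2]/10)); e+=1-np.minimum(s,m).sum()/np.maximum(s,m).sum()
        return e/len(masks)
    v0=np.array([x*100,y*100,yaw*10]); S=np.vstack([v0,v0+[1.,0,0],v0+[0,1.,0],v0+[0,0,1.]])
    r=minimize(cost,v0,method='Nelder-Mead',options=dict(initial_simplex=S,xatol=.01,fatol=1e-4,maxiter=150))
    return r.x[0]/100,r.x[1]/100,r.x[2]/10,r.fun
E
python3 - <<'E'
from h import *
masks={}
for n in('scene','top'):
    viewer.read_camera(n)
    for t in('rack0','cover','mat','tray'):
        L=masks_of(n,t); masks[n,t]=L
        print(n,t,[([round(float(v),1) for v in b['location']],round(float(b['conf']),2),int(b['pixels'].sum())) for b in L[:5]])
import pickle; pickle.dump(masks,open('m.pkl','wb'))
for n in('scene','top'):
    print(back(n,masks[n,'cover'][0]['location'],.109), back(n,masks[n,'mat'][0]['location'],.002),cv2.minAreaRect(back('top',np.argwhere(masks['top','mat'][0]['pixels'])[:,::-1],.002)[:,:2].astype(np.float32)))
    for nm in('cover',):
        b=masks[n,nm][0]; p=back(n,b['location'],.109)[0]
        print(n,fit(COVER,{n:b['pixels']},p[0],p[1],.103,0.))
print(fit(COVER,{n:masks[n,'cover'][0]['pixels'] for n in C},p[0],p[1],.103,0.))
for n in C:
  for b in masks[n,'rack0']:
    p=back(n,b['location'],.03)[0]
    print(n,b['location'],np.round(fit(RACK,{n:b['pixels']},p[0],p[1],.002,1.5),4))
E
```

```text
scene rack0 [([185.8, 160.6], 0.9, 469), ([152.3, 181.4], 0.72, 501), ([168.2, 171.6], 0.64, 474), ([126.0, 235.1], 0.64, 589)]
scene cover [([265.4, 214.7], 0.93, 4508)]
scene mat [([387.9, 265.0], 0.64, 5647)]
scene tray [([146.3, 194.7], 0.92, 2115)]
top rack0 [([358.7, 214.5], 0.84, 416), ([361.9, 197.2], 0.82, 413), ([356.2, 234.3], 0.64, 409)]
top cover [([241.0, 187.9], 0.84, 3848)]
top mat [([153.8, 230.3], 0.84, 4368)]
top tray [([364.4, 201.6], 0.86, 3227)]
[[0.56448727 0.05700145 0.109     ]] [[0.47168223 0.34642119 0.002     ]] ((0.45215922594070435, 0.3384222984313965), (0.2801852822303772, 0.16245336830615997), 2.704920768737793)
scene (np.float64(0.5595878752871828), np.float64(0.05472200388409986), np.float64(-0.08980531709689092), np.float64(0.048653574520435394))
[[0.55294337 0.04874218 0.109     ]] [[0.45129432 0.33383806 0.002     ]] ((0.45215922594070435, 0.3384222984313965), (0.2801852822303772, 0.16245336830615997), 2.704920768737793)
top (np.float64(0.5582893945275771), np.float64(0.05350080999407427), np.float64(-0.08674848486764163), np.float64(0.03069871982414396))
(np.float64(0.5592772162570911), np.float64(0.05417530029481684), np.float64(-0.08527066515673629), np.float64(0.04149468830087277))
scene [185.8, 160.6] [ 0.4035 -0.3047  1.3584  0.1229]
scene [152.3, 181.4] [ 0.53   -0.3353  1.3448  0.1102]
scene [168.2, 171.6] [ 0.4692 -0.3217  1.1639  0.0961]
scene [126.0, 235.1] [ 0.7241 -0.2669  0.9098  0.2156]
top [358.7, 214.5] [ 0.4674 -0.3233  1.2934  0.082 ]
top [361.9, 197.2] [ 0.5279 -0.338   1.3592  0.0892]
top [356.2, 234.3] [ 0.4023 -0.3068  1.4846  0.0844]
```

```bash
cat >> h.py <<'E'
OV=(0.5590,0.0540,-0.0868)
def o2w(x,y):
    c,s=np.cos(OV[2]),np.sin(OV[2]); return np.array([OV[0]+c*x-s*y,OV[1]+s*x+c*y])
def w2o(p):
    c,s=np.cos(OV[2]),np.sin(OV[2]); d=np.asarray(p)[...,:2]-OV[:2]; return np.stack([c*d[...,0]+s*d[...,1],-s*d[...,0]+c*d[...,1]],-1)
E
python3 - <<'E'
from h import *
import pickle; m=pickle.load(open('m.pkl','rb'))
for i,j,nm in((2,0,'red'),(1,1,'white'),(0,2,'green')):
    a,b=m['scene','rack0'][i],m['top','rack0'][j]; p=back('top',b['location'],.03)[0]
    print(nm,np.round(fit(RACK,{'scene':a['pixels'],'top':b['pixels']},p[0],p[1],.002,1.35),4))
im=viewer.read_camera('top'); im2=viewer.read_camera('scene')
d=o2w(-.045,-.176); print('dial',d,'lock',o2w(.05,-.176),proj('top',[*d,.1]),proj('top',[*d,.055]))
u,v=proj('top',[*d,.055])[0].astype(int)
hsv=cv2.cvtColor(im,cv2.COLOR_RGB2HSV).astype(int)
sub=np.argwhere(((hsv[...,0]<8)|(hsv[...,0]>172))&(hsv[...,1]>110))
sub=sub[(abs(sub[:,1]-u)<18)&(abs(sub[:,0]-v)<18)]; print(sub[:,::-1].tolist())
q=w2o(back('top',sub[:,::-1],.055))-[-.045,-.176]; print(np.round(q*1000),'mark angle',np.arctan2(q[:,1].mean(),-q[:,0].mean()))
c=im[v-22:v+23,u-22:u+23,::-1]; cv2.imwrite('pics/dial.png',cv2.resize(c,(585,585),interpolation=cv2.INTER_CUBIC)); print(u,v)
# overlay check
a=im.copy()
for P in place(OVEN,OV[0],OV[1],0,OV[2])+place(COVER,OV[0],OV[1],.103,OV[2]):
    cv2.polylines(a,[cv2.convexHull(proj('top',P).astype(np.float32)).astype(int)],True,(255,0,255))
cv2.imwrite('pics/ov.png',cv2.resize(a[90:300,120:420,::-1],None,fx=2.6,fy=2.6,interpolation=cv2.INTER_CUBIC))
E
```

```text
red [ 0.4683 -0.3228  1.2638  0.1009]
white [ 0.5284 -0.3368  1.3433  0.1082]
green [ 0.4027 -0.3061  1.4536  0.1152]
dial [ 0.49891179 -0.11743631] lock [ 0.59355414 -0.12567196] [[296.73117167 203.37227797]] [[295.49419985 205.94947609]]
[[283, 206], [284, 206], [285, 206], [282, 207], [283, 207], [284, 207], [285, 207]]
[[-2. 39.]
 [-2. 36.]
 [-1. 33.]
 [-5. 42.]
 [-5. 39.]
 [-5. 36.]
 [-5. 33.]] mark angle 1.4789951835521047
295 205
```

View pics/dial.png

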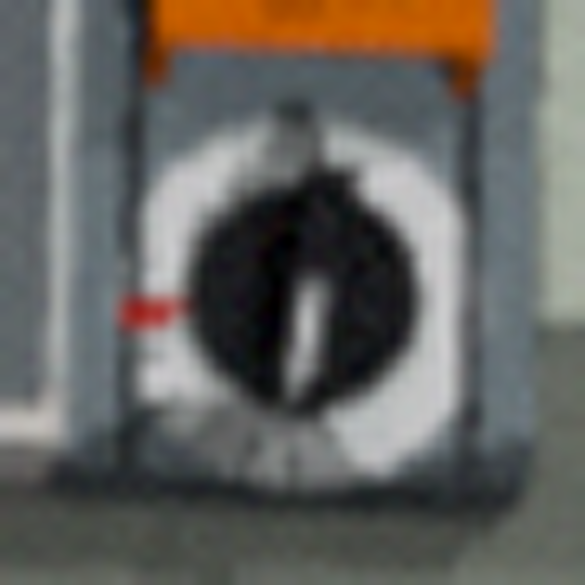

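View pics/ov.png

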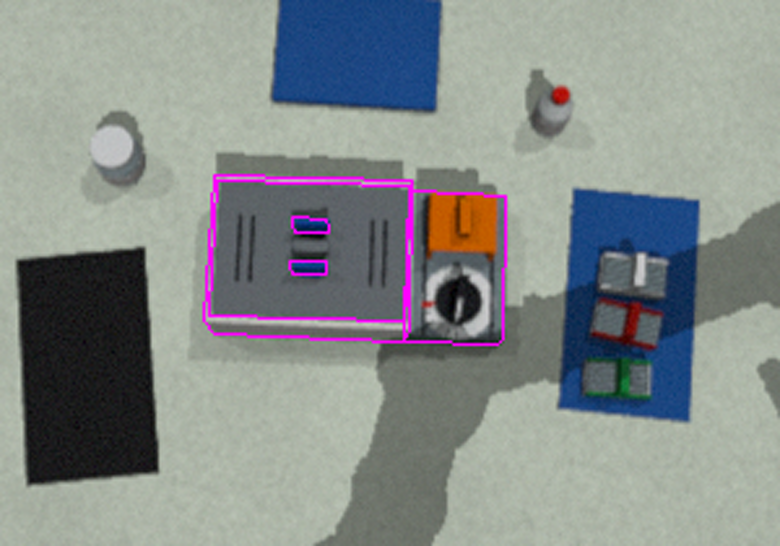

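Red mark is at about (284,206.5) → dial angle ≈1.48; the pointer now points image-down (near 0). The box overlay matches the cover. Next, a small planner for moves.

```bash
cat > plan.py <<'E'
from h import *
def T(x,y,z,yaw): return np.array([x,y,z]),R.from_euler('xyz',[180,0,yaw],degrees=True)
def plan(wps,start=None):
    o=env.get_obs(); p,r=np.array(o['tool_pos']),R.from_euler('xyz',o['tool_rot'],degrees=True)
    print('t',o['time_s'],'at',np.round(p,4),np.round(o['tool_rot'],2),'w',round(o['grip_width'],4),'F',np.round(o['force'],1),'q7',round(o['qpos'][6]))
    for w in wps:
        q,s=T(*w)
        for n in range(1,9):
            u=(r.inv()*s).as_rotvec(); ok=True; P,Q=p,r; out=[]
            for i in range(n):
                Q2=Q*R.from_rotvec(u/n); P2=p+(q-p)*(i+1)/n
                row=np.r_[Q.inv().apply(P2-P)/.2,u/n/1.5]; out.append((row,int(np.ceil(max(np.linalg.norm(P2-P)/.05,np.degrees(np.linalg.norm(u/n))/8.59)-1e-6))))
                P,Q=P2,Q2
            if max(abs(a).max() for a,_ in out)<=1: break
        for a,k in out: print(np.round(a,3).tolist(),'rows',k)
        print('--'); p,r=q,s
E
python3 - <<'E'
from plan import *
u=np.array([[296.7,203.4],[295.7,213.8]]); q=w2o(back('top',u,.1)); d=q[1]-q[0]; print('dial',np.arctan2(d[1],-d[0]))
oy=np.degrees(OV[2]); 
plan([(*OV[:2],.24,90+oy),(*OV[:2],.137,90+oy)])
E
```

```text
dial 0.07398562634688181
t 2.2 at [ 0.2197 -0.6118  0.2413] [179.99   0.    19.76] w 0.0869 F [ 0.2 -0.2 -0.4] q7 -3
[0.681, -0.64, 0.002, 0.0, 0.0, -0.19] rows 4
[0.833, -0.423, 0.002, 0.0, 0.0, -0.19] rows 4
[0.918, -0.172, 0.002, 0.0, 0.0, -0.19] rows 4
[0.929, 0.093, 0.002, 0.0, 0.0, -0.19] rows 4
--
[0.0, -0.0, 0.515, 0.0, 0.0, 0.0] rows 3
--
```

Emit:
{"name": "apply_moves", "arguments": {
  "moves": [
    [0.681,-0.64,0,0,0,-0.19,1],
    [0.681,-0.64,0,0,0,-0.19,1],
    [0.681,-0.64,0,0,0,-0.19,1],
    [0.681,-0.64,0,0,0,-0.19,1],
    [0.681,-0.64,0,0,0,-0.19,1]
  ],
  "grip_force": 42
}}

```text
time_s: 2.7
tool_pos: [0.3089, -0.44, 0.242]
tool_rot: [180.0, -0.1, 36.6]
force: [-0.1, 0.3, -0.6]
grip_width: 0.0872
grasp_force: 0.0
```

Emit:
{"name": "apply_moves", "arguments": {
  "moves": [
    [0.833,-0.423,0,0,0,-0.19,1],
    [0.833,-0.423,0,0,0,-0.19,1],
    [0.833,-0.423,0,0,0,-0.19,1],
    [0.833,-0.423,0,0,0,-0.19,1],
    [0.833,-0.423,0,0,0,-0.19,1]
  ]
}}

```text
time_s: 3.2
tool_pos: [0.3924, -0.2739, 0.2419]
tool_rot: [179.9, -0.1, 52.9]
force: [0.4, -0.1, 0.5]
grip_width: 0.0869
grasp_force: 0.0
```

Emit:
{"name": "apply_moves", "arguments": {
  "moves": [
    [0.918,-0.172,0,0,0,-0.19,1],
    [0.918,-0.172,0,0,0,-0.19,1],
    [0.918,-0.172,0,0,0,-0.19,1],
    [0.918,-0.172,0,0,0,-0.19,1],
    [0.918,-0.172,0,0,0,-0.19,1]
  ]
}}

```text
time_s: 3.7
tool_pos: [0.4764, -0.1074, 0.2418]
tool_rot: [179.9, -0.1, 69.2]
force: [-0.2, -0.9, -0.3]
grip_width: 0.0867
grasp_force: 0.0
```

Emit:
{"name": "apply_moves", "arguments": {
  "moves": [
    [0.929,0.093,0,0,0,-0.19,1],
    [0.929,0.093,0,0,0,-0.19,1],
    [0.929,0.093,0,0,0,-0.19,1],
    [0.929,0.093,0,0,0,-0.19,1],
    [0.929,0.093,0,0,0,-0.19,1],
    [0.929,0.093,0,0,0,-0.19,1],
    [0.929,0.093,0,0,0,-0.19,1]
  ]
}}

```text
time_s: 4.4
tool_pos: [0.5588, 0.0513, 0.2409]
tool_rot: [-180.0, 0.1, 84.9]
force: [0.5, 0.5, 0.4]
grip_width: 0.087
grasp_force: 0.0
```

Run:
```python
from plan import *
oy=np.degrees(OV[2]); plan([(*OV[:2],.137,90+oy)])
```

```text
t 4.4 at [0.5588 0.0513 0.2409] [-1.7997e+02  9.0000e-02  8.4880e+01] w 0.087 F [0.5 0.5 0.4] q7 -19
[0.015, -0.0, 0.519, -0.0, 0.001, -0.002] rows 3
--
```

Emit:
{"name": "apply_moves", "arguments": {
  "moves": [
    [0.015,0,0.2,0,0,-0.002,1],
    [0.015,0,0.3,0,0,-0.002,1],
    [0.015,0,0.4,0,0,-0.002,1],
    [0.015,0,0.48,0,0,-0.002,1],
    [0.015,0,0.519,0,0,-0.002,1],
    [0.015,0,0.519,0,0,-0.002,1],
    [0.015,0,0.519,0,0,-0.002,1]
  ]
}}

```text
time_s: 5.1
tool_pos: [0.5596, 0.0568, 0.1382]
tool_rot: [179.9, 0.0, 85.2]
force: [-0.4, 0.4, 0.2]
grip_width: 0.0873
grasp_force: 0.0
```

Emit:
{"name": "apply_moves", "arguments": {
  "moves": [
    [0,0,0,0,0,0,0],
    [0,0,0,0,0,0,0],
    [0,0,0,0,0,0,0],
    [0,0,0,0,0,0,0],
    [0,0,0,0,0,0,0],
    [0,0,0,0,0,0,0],
    [0,0,0,0,0,0,0],
    [0,0,0,0,0,0,0]
  ],
  "grip_force": 42
}}

```text
time_s: 5.9
tool_pos: [0.5594, 0.0571, 0.1377]
tool_rot: [180.0, -0.0, 85.2]
force: [-1.8, 1.5, 8.3]
grip_width: 0.0313
grasp_force: 25.3
```

Emit:
{"name": "apply_moves", "arguments": {
  "moves": [
    [0,0,0,0,0,0,0],
    [0,0,0,0,0,0,0],
    [0,0,0,0,0,0,0],
    [0,0,0,0,0,0,0]
  ],
  "grip_force": 45
}}

```text
time_s: 6.3
tool_pos: [0.5594, 0.0572, 0.1378]
tool_rot: [180.0, 0.0, 85.2]
force: [-0.7, 0.5, 5.0]
grip_width: 0.0305
grasp_force: 45.0
```

Emit:
{"name": "apply_moves", "arguments": {
  "moves": [
    [0,0,-0.02,0,0,0,0],
    [0,0,-0.05,0,0,0,0],
    [0,0,-0.1,0,0,0,0],
    [0,0,-0.15,0,0,0,0],
    [0,0,-0.2,0,0,0,0],
    [0,0,-0.25,0,0,0,0],
    [0,0,-0.25,0,0,0,0]
  ]
}}

```text
time_s: 7.0
tool_pos: [0.5602, 0.0574, 0.1895]
tool_rot: [179.8, -0.0, 85.2]
force: [0.6, -0.0, -3.6]
grip_width: 0.0304
grasp_force: 45.0
```

Run:
```python
from plan import *
plan([(.5594,.0572,.27,85.2),(.45,.34,.2,182.7),(.45,.34,.07,182.7)])
```

```text
t 7.0 at [0.5602 0.0574 0.1895] [ 1.798e+02 -1.000e-02  8.525e+01] w 0.0304 F [ 0.6 -0.  -3.6] q7 -21
[-0.001, -0.003, -0.403, 0.002, -0.0, 0.001] rows 2
--
[0.682, -0.332, 0.175, -0.0, 0.0, -0.567] rows 6
[0.699, 0.294, 0.175, -0.0, 0.0, -0.567] rows 6
--
[0.0, -0.0, 0.65, 0.0, 0.0, 0.0] rows 3
--
```

Emit:
{"name": "apply_moves", "arguments": {
  "moves": [
    [0,0,-0.25,0,0,0,0],
    [0,0,-0.403,0,0,0,0],
    [0,0,-0.403,0,0,0,0],
    [0,0,-0.403,0,0,0,0]
  ]
}}

```text
time_s: 7.4
tool_pos: [0.559, 0.0571, 0.2678]
tool_rot: [180.0, 0.0, 85.2]
force: [-0.1, 0.4, -4.1]
grip_width: 0.0302
grasp_force: 45.0
```

Emit:
{"name": "apply_moves", "arguments": {
  "moves": [
    [0.1,-0.05,0.02,0,0,-0.09,0],
    [0.2,-0.1,0.05,0,0,-0.18,0],
    [0.3,-0.15,0.08,0,0,-0.27,0],
    [0.4,-0.2,0.1,0,0,-0.36,0],
    [0.5,-0.25,0.13,0,0,-0.45,0],
    [0.6,-0.3,0.16,0,0,-0.53,0],
    [0.682,-0.332,0.175,0,0,-0.567,0],
    [0.682,-0.332,0.175,0,0,-0.567,0]
  ]
}}

```text
time_s: 8.2
tool_pos: [0.5018, 0.2014, 0.2313]
tool_rot: [-179.9, -0.2, 134.2]
force: [-0.2, 0.1, -3.8]
grip_width: 0.0299
grasp_force: 45.0
```

Emit:
{"name": "apply_moves", "arguments": {
  "moves": [
    [0.1,0.05,0.02,0,0,-0.09,0],
    [0.2,0.1,0.05,0,0,-0.18,0],
    [0.3,0.15,0.08,0,0,-0.27,0],
    [0.4,0.2,0.1,0,0,-0.36,0],
    [0.5,0.25,0.13,0,0,-0.45,0],
    [0.6,0.28,0.16,0,0,-0.53,0],
    [0.699,0.294,0.175,0,0,-0.567,0],
    [0.699,0.294,0.175,0,0,-0.567,0],
    [0.699,0.294,0.175,0,0,-0.567,0]
  ]
}}

```text
time_s: 9.1
tool_pos: [0.4495, 0.3395, 0.1977]
tool_rot: [-179.9, -0.0, -177.4]
force: [0.9, -0.3, -3.8]
grip_width: 0.0305
grasp_force: 45.0
```

Emit:
{"name": "apply_moves", "arguments": {
  "moves": [
    [0,0,0.1,0,0,0,0],
    [0,0,0.2,0,0,0,0],
    [0,0,0.3,0,0,0,0],
    [0,0,0.4,0,0,0,0],
    [0,0,0.5,0,0,0,0],
    [0,0,0.58,0,0,0,0],
    [0,0,0.65,0,0,0,0],
    [0,0,0.65,0,0,0,0],
    [0,0,0.65,0,0,0,0]
  ]
}}

```text
time_s: 10.0
tool_pos: [0.4498, 0.34, 0.0683]
tool_rot: [180.0, 0.0, -177.3]
force: [0.2, -0.4, -3.8]
grip_width: 0.0305
grasp_force: 45.0
```

Emit:
{"name": "apply_moves", "arguments": {
  "moves": [
    [0,0,0.02,0,0,0,0],
    [0,0,0.035,0,0,0,0],
    [0,0,0.045,0,0,0,0],
    [0,0,0.055,0,0,0,0],
    [0,0,0.06,0,0,0,0],
    [0,0,0.06,0,0,0,0]
  ]
}}

```text
time_s: 10.6
tool_pos: [0.4496, 0.34, 0.0569]
tool_rot: [-180.0, 0.0, -177.3]
force: [-1.7, -2.2, 4.0]
grip_width: 0.0302
grasp_force: 45.0
```

Emit:
{"name": "apply_moves", "arguments": {
  "moves": [
    [0,0,0,0,0,0,0.5],
    [0,0,0,0,0,0,0.8],
    [0,0,0,0,0,0,1],
    [0,0,0,0,0,0,1],
    [0,0,0,0,0,0,1],
    [0,0,0,0,0,0,1]
  ]
}}

```text
time_s: 11.2
tool_pos: [0.4497, 0.3398, 0.0557]
tool_rot: [180.0, 0.0, -177.3]
force: [-0.8, -0.3, -0.1]
grip_width: 0.0705
grasp_force: 0.0
```

Emit:
{"name": "apply_moves", "arguments": {
  "moves": [
    [0,0,-0.05,0,0,0,1],
    [0,0,-0.2,0,0,0,1],
    [0,0,-0.45,0,0,0,1],
    [0,0,-0.7,0,0,0,1],
    [0,0,-0.9,0,0,0,1],
    [0,0,-0.9,0,0,0,1]
  ]
}}

```text
time_s: 11.8
tool_pos: [0.4515, 0.3428, 0.2426]
tool_rot: [179.7, 0.5, -177.3]
force: [0.6, 0.1, 0.4]
grip_width: 0.0873
grasp_force: 0.0
```

```bash
cat > racks.py <<'E'
from h import *
def look(names,tag,guess=((.4683,-.3228,1.26),(.5284,-.3368,1.34),(.4027,-.3061,1.45)),save=False):
    D={}
    for n in C:
        im=viewer.read_camera(n); L=masks_of(n,'rack0'); D[n]=L
        if save: cv2.imwrite(f'pics/{n}_{tag}.png',cv2.resize(im[90:300,110:430,::-1],None,fx=2.5,fy=2.5,interpolation=cv2.INTER_CUBIC))
    for b in D['top']:
        p=back('top',b['location'],.03)[0]; M={'top':b['pixels']}; u=proj('scene',[p[0],p[1],.03])[0]
        for a in D['scene']:
            if np.hypot(*(a['location']-u))<8: M['scene']=a['pixels']; break
        print(list(M),round(b['conf'],2),np.round(fit(RACK,M,p[0],p[1],.002,1.35),4))
E
python3 - <<'E'
from racks import *
look(0,'a',save=True)
from plan import *
plan([(.45,.34,.24,182.7),(.5284,-.3368,.2,-13.),(.5284,-.3368,.12,-13.)])
E
```

```text
['top', 'scene'] 0.84 [ 0.5284 -0.3376  1.3666  0.0981]
['top', 'scene'] 0.59 [ 0.4689 -0.3228  1.2396  0.1298]
['top'] 0.24 [0.5435 0.3081 1.5794 0.7065]
t 12.0 at [0.4491 0.3393 0.235 ] [-1.7993e+02 -7.0000e-02 -1.7731e+02] w 0.0874 F [-0.7 -1.  -0.6] q7 40
[-0.005, 0.003, -0.025, -0.001, -0.001, -0.0] rows 1
--
[-0.058, -0.85, 0.05, 0.0, 0.0, -0.478] rows 5
[0.515, -0.679, 0.05, 0.0, 0.0, -0.478] rows 5
[0.834, -0.174, 0.05, 0.0, 0.0, -0.478] rows 5
[0.743, 0.417, 0.05, 0.0, 0.0, -0.478] rows 5
--
[0.0, -0.0, 0.4, 0.0, 0.0, 0.0] rows 2
--
```

View pics/scene_a.png

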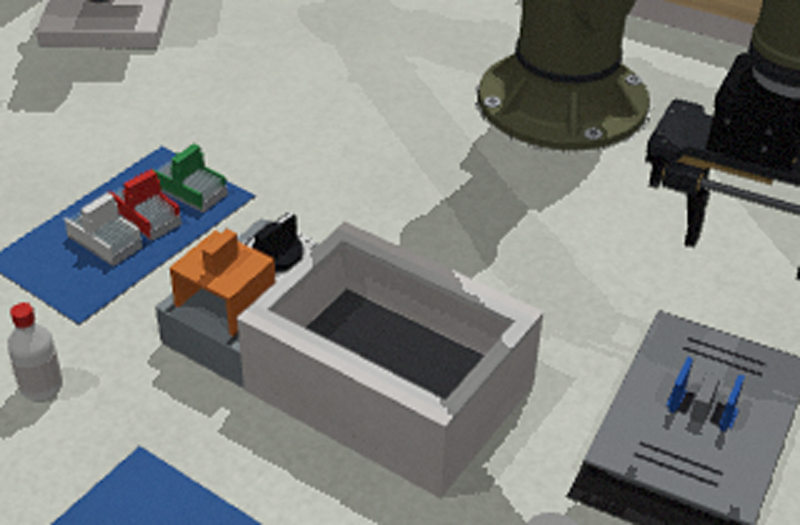

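Run:
```python
from plan import *
plan([(.5,-.02,.23,85),(.5284,-.3372,.17,-12.7),(.5284,-.3372,.052,-12.7)])
```

```text
t 12.0 at [0.4491 0.3393 0.235 ] [-1.7993e+02 -7.0000e-02 -1.7731e+02] w 0.0874 F [-0.7 -1.  -0.6] q7 40
[-0.085, -0.903, 0.014, -0.001, 0.0, 0.568] rows 6
[-0.736, -0.531, 0.013, -0.001, 0.0, 0.568] rows 6
--
[-0.784, 0.14, 0.15, 0.0, -0.0, 0.568] rows 6
[-0.41, 0.682, 0.15, 0.0, -0.0, 0.568] rows 6
--
[0.0, -0.0, 0.59, 0.0, 0.0, 0.0] rows 3
--
```

Emit:
{"name": "apply_moves", "arguments": {
  "moves": [
    [-0.085,-0.903,0.014,0,0,0.568,1],
    [-0.085,-0.903,0.014,0,0,0.568,1],
    [-0.085,-0.903,0.014,0,0,0.568,1],
    [-0.085,-0.903,0.014,0,0,0.568,1],
    [-0.085,-0.903,0.014,0,0,0.568,1],
    [-0.085,-0.903,0.014,0,0,0.568,1],
    [-0.085,-0.903,0.014,0,0,0.568,1]
  ],
  "grip_force": 25
}}

```text
time_s: 12.7
tool_pos: [0.4742, 0.1596, 0.2318]
tool_rot: [-179.9, -0.1, 133.8]
force: [-0.1, 0.3, 1.1]
grip_width: 0.087
grasp_force: 0.0
```

Emit:
{"name": "apply_moves", "arguments": {
  "moves": [
    [-0.736,-0.531,0.013,0,0,0.568,1],
    [-0.736,-0.531,0.013,0,0,0.568,1],
    [-0.736,-0.531,0.013,0,0,0.568,1],
    [-0.736,-0.531,0.013,0,0,0.568,1],
    [-0.736,-0.531,0.013,0,0,0.568,1],
    [-0.736,-0.531,0.013,0,0,0.568,1],
    [-0.736,-0.531,0.013,0,0,0.568,1]
  ]
}}

```text
time_s: 13.4
tool_pos: [0.5, -0.0192, 0.2296]
tool_rot: [-179.9, -0.0, 85.2]
force: [0.8, 0.5, 0.5]
grip_width: 0.0871
grasp_force: 0.0
```

Emit:
{"name": "apply_moves", "arguments": {
  "moves": [
    [-0.784,0.14,0.15,0,0,0.568,1],
    [-0.784,0.14,0.15,0,0,0.568,1],
    [-0.784,0.14,0.15,0,0,0.568,1],
    [-0.784,0.14,0.15,0,0,0.568,1],
    [-0.784,0.14,0.15,0,0,0.568,1],
    [-0.784,0.14,0.15,0,0,0.568,1],
    [-0.784,0.14,0.15,0,0,0.568,1]
  ]
}}

```text
time_s: 14.1
tool_pos: [0.5147, -0.1775, 0.1999]
tool_rot: [-179.9, 0.0, 36.5]
force: [-0.1, -0.0, 0.2]
grip_width: 0.0868
grasp_force: 0.0
```

Emit:
{"name": "apply_moves", "arguments": {
  "moves": [
    [-0.41,0.682,0.15,0,0,0.568,1],
    [-0.41,0.682,0.15,0,0,0.568,1],
    [-0.41,0.682,0.15,0,0,0.568,1],
    [-0.41,0.682,0.15,0,0,0.568,1],
    [-0.41,0.682,0.15,0,0,0.568,1],
    [-0.41,0.682,0.15,0,0,0.568,0.6],
    [-0.41,0.682,0.15,0,0,0.568,0.6],
    [-0.41,0.682,0.15,0,0,0.568,0.6]
  ]
}}

```text
time_s: 14.9
tool_pos: [0.5296, -0.3358, 0.1704]
tool_rot: [-180.0, 0.0, -12.2]
force: [-0.8, -0.1, -0.2]
grip_width: 0.07
grasp_force: 0.0
```

Run:
```python
from plan import *
plan([(.5284,-.3372,.052,-12.7)])
```

```text
t 14.9 at [ 0.5296 -0.3358  0.1704] [-1.7999e+02  3.0000e-02 -1.2190e+01] w 0.07 F [-0.8 -0.1 -0.2] q7 -78
[-0.004, 0.008, 0.592, -0.0, 0.0, 0.006] rows 3
--
```

Emit:
{"name": "apply_moves", "arguments": {
  "moves": [
    [-0.004,0.008,0.2,0,0,0.006,0.6],
    [-0.004,0.008,0.4,0,0,0.006,0.6],
    [-0.004,0.008,0.5,0,0,0.006,0.6],
    [-0.004,0.008,0.592,0,0,0.006,0.6],
    [-0.004,0.008,0.592,0,0,0.006,0.6],
    [-0.004,0.008,0.592,0,0,0.006,0.6]
  ]
}}

```text
time_s: 15.5
tool_pos: [0.5285, -0.3376, 0.0527]
tool_rot: [-180.0, 0.0, -12.9]
force: [0.2, 0.1, 0.6]
grip_width: 0.0524
grasp_force: 0.0
```

Emit:
{"name": "apply_moves", "arguments": {
  "moves": [
    [0,0,0,0,0,0,0.3],
    [0,0,0,0,0,0,0],
    [0,0,0,0,0,0,0],
    [0,0,0,0,0,0,0],
    [0,0,0,0,0,0,0],
    [0,0,0,0,0,0,0],
    [0,0,0,0,0,0,0]
  ]
}}

```text
time_s: 16.2
tool_pos: [0.5282, -0.3382, 0.0524]
tool_rot: [180.0, -0.0, -13.1]
force: [-1.0, -0.1, 0.2]
grip_width: 0.0119
grasp_force: 24.9
```

Emit:
{"name": "apply_moves", "arguments": {
  "moves": [
    [0,0,-0.05,0,0,0,0],
    [0,0,-0.2,0,0,0,0],
    [0,0,-0.4,0,0,0,0],
    [0,0,-0.6,0,0,0,0],
    [0,0,-0.8,0,0,0,0],
    [0,0,-0.8,0,0,0,0]
  ]
}}

```text
time_s: 16.8
tool_pos: [0.5317, -0.339, 0.2199]
tool_rot: [179.8, -0.6, -13.1]
force: [1.4, -0.2, -1.8]
grip_width: 0.0117
grasp_force: 24.9
```

Run:
```python
from plan import *
x,y=o2w(0,.062)
plan([(x,y,.22,85),(x,y,.12,85)])
```

```text
t 16.8 at [ 0.5317 -0.339   0.2199] [179.77  -0.65 -13.05] w 0.0117 F [ 1.4 -0.2 -1.8] q7 -78
[-0.118, -0.751, -0.005, 0.003, -0.001, -0.38] rows 4
[0.306, -0.696, -0.002, 0.003, -0.001, -0.38] rows 4
[0.633, -0.42, -0.0, 0.003, -0.001, -0.38] rows 4
--
[0.0, -0.0, 0.5, 0.0, 0.0, 0.0] rows 2
--
```

Emit:
{"name": "apply_moves", "arguments": {
  "moves": [
    [-0.05,-0.3,0,0,0,-0.1,0],
    [-0.1,-0.55,0,0,0,-0.2,0],
    [-0.118,-0.751,0,0,0,-0.3,0],
    [-0.118,-0.751,0,0,0,-0.38,0],
    [-0.118,-0.751,0,0,0,-0.38,0],
    [-0.118,-0.751,0,0,0,-0.38,0]
  ]
}}

```text
time_s: 17.4
tool_pos: [0.5387, -0.1872, 0.2118]
tool_rot: [180.0, 0.1, 19.4]
force: [-0.2, 0.0, -1.9]
grip_width: 0.0116
grasp_force: 25.0
```

Emit:
{"name": "apply_moves", "arguments": {
  "moves": [
    [0.1,-0.25,0,0,0,-0.1,0],
    [0.2,-0.5,0,0,0,-0.2,0],
    [0.306,-0.696,0,0,0,-0.3,0],
    [0.306,-0.696,0,0,0,-0.38,0],
    [0.306,-0.696,0,0,0,-0.38,0],
    [0.306,-0.696,0,0,0,-0.38,0]
  ]
}}

```text
time_s: 18.0
tool_pos: [0.5502, -0.0374, 0.2118]
tool_rot: [-180.0, 0.1, 51.8]
force: [-0.6, 0.4, -1.4]
grip_width: 0.0115
grasp_force: 25.0
```

Emit:
{"name": "apply_moves", "arguments": {
  "moves": [
    [0.2,-0.15,0,0,0,-0.1,0],
    [0.4,-0.3,0,0,0,-0.2,0],
    [0.6,-0.4,0,0,0,-0.3,0],
    [0.633,-0.42,0,0,0,-0.38,0],
    [0.633,-0.42,0,0,0,-0.38,0],
    [0.633,-0.42,0,0,0,-0.38,0],
    [0.633,-0.42,0,0,0,-0.38,0]
  ]
}}

```text
time_s: 18.7
tool_pos: [0.5619, 0.1137, 0.2118]
tool_rot: [-180.0, 0.1, 84.5]
force: [0.1, -0.3, -2.1]
grip_width: 0.012
grasp_force: 25.0
```

Run:
```python
from plan import *
x,y=o2w(0,.062)
plan([(x,y,.12,85),(x,y,.076,85)])
```

```text
t 18.7 at [0.5619 0.1137 0.2118] [-1.7997e+02  9.0000e-02  8.4450e+01] w 0.012 F [ 0.1 -0.3 -2.1] q7 -30
[0.012, 0.012, 0.459, -0.0, 0.001, -0.006] rows 2
--
[0.0, -0.0, 0.22, 0.0, 0.0, 0.0] rows 1
--
```

Emit:
{"name": "apply_moves", "arguments": {
  "moves": [
    [0.012,0.012,0.1,0,0,-0.006,0],
    [0.012,0.012,0.2,0,0,-0.006,0],
    [0.012,0.012,0.28,0,0,-0.006,0],
    [0.012,0.012,0.36,0,0,-0.006,0],
    [0.012,0.012,0.44,0,0,-0.006,0],
    [0.012,0.012,0.52,0,0,-0.006,0],
    [0.012,0.012,0.58,0,0,-0.006,0],
    [0.012,0.012,0.63,0,0,-0.006,0],
    [0.012,0.012,0.655,0,0,-0.006,0],
    [0.012,0.012,0.67,0,0,-0.006,0],
    [0.012,0.012,0.68,0,0,-0.006,0],
    [0.012,0.012,0.685,0,0,-0.006,0],
    [0.012,0.012,0.685,0,0,-0.006,0]
  ]
}}

```text
time_s: 20.0
tool_pos: [0.5643, 0.1192, 0.0755]
tool_rot: [180.0, 0.0, 85.4]
force: [-0.8, -1.0, -3.0]
grip_width: 0.012
grasp_force: 25.0
```

Emit:
{"name": "apply_moves", "arguments": {
  "moves": [
    [0,0,0.005,0,0,0,0],
    [0,0,0.008,0,0,0,0],
    [0,0,0.01,0,0,0,0],
    [0,0,0.01,0,0,0,0],
    [0,0,0.01,0,0,0,0]
  ]
}}

```text
time_s: 20.5
tool_pos: [0.5644, 0.1193, 0.0744]
tool_rot: [180.0, 0.0, 85.4]
force: [-2.2, -0.5, 5.5]
grip_width: 0.012
grasp_force: 25.0
```

Touching the floor. Release, lift, and go for red.

Emit:
{"name": "apply_moves", "arguments": {
  "moves": [
    [0,0,0,0,0,0,0.2],
    [0,0,0,0,0,0,0.35],
    [0,0,0,0,0,0,0.4],
    [0,0,0,0,0,0,0.4],
    [0,0,-0.1,0,0,0,0.4],
    [0,0,-0.3,0,0,0,0.4],
    [0,0,-0.5,0,0,0,0.4],
    [0,0,-0.7,0,0,0,0.5],
    [0,0,-0.7,0,0,0,0.6],
    [0,0,-0.7,0,0,0,0.6]
  ]
}}

```text
time_s: 21.5
tool_pos: [0.5645, 0.1193, 0.214]
tool_rot: [179.9, 0.0, 85.4]
force: [-0.4, 0.6, -0.2]
grip_width: 0.0492
grasp_force: 0.0
```

Run:
```python
from racks import *
look(0,'b',save=True)
from plan import *
plan([(.469,-.3228,.17,-18.5),(.469,-.3228,.052,-18.5)])
```

```text
['top', 'scene'] 0.95 [ 0.4697 -0.3219  1.2557  0.1423]
['top', 'scene'] 0.89 [ 0.4025 -0.3061  1.4538  0.152 ]
['top'] 0.38 [ 0.5098 -0.1187  0.958   0.3984]
t 21.7 at [0.5632 0.1188 0.2116] [-1.7985e+02  3.0000e-02  8.5420e+01] w 0.052 F [-0.4  0.6  0.8] q7 -29
[-0.746, -0.098, 0.07, -0.0, 0.001, 0.403] rows 5
[-0.669, 0.344, 0.069, -0.0, 0.001, 0.403] rows 5
[-0.355, 0.663, 0.069, -0.0, 0.001, 0.403] rows 5
--
[0.0, -0.0, 0.59, 0.0, 0.0, 0.0] rows 3
--
```

View pics/scene_b.png

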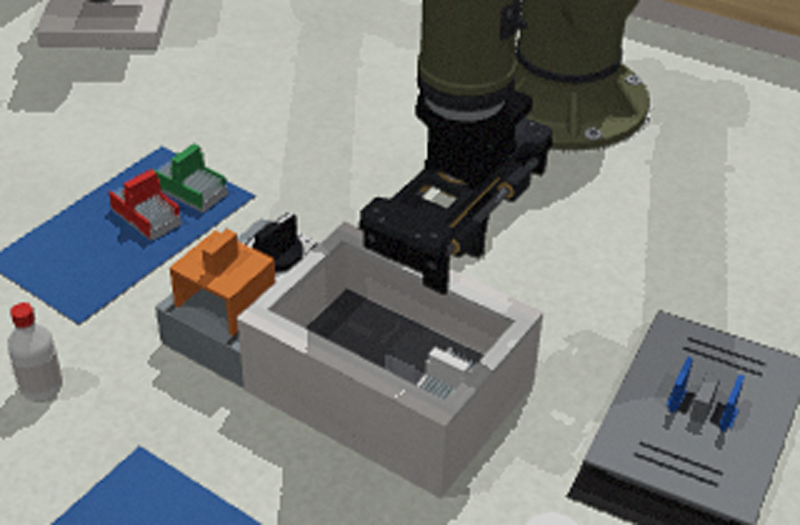

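The white rack stands in the oven at about crop (440,370); red and green remain on the tray. Fetching red.

Emit:
{"name": "apply_moves", "arguments": {
  "moves": [
    [-0.746,-0.098,0.07,0,0,0.403,0.6],
    [-0.746,-0.098,0.07,0,0,0.403,0.6],
    [-0.746,-0.098,0.07,0,0,0.403,0.6],
    [-0.746,-0.098,0.07,0,0,0.403,0.6],
    [-0.746,-0.098,0.07,0,0,0.403,0.6],
    [-0.746,-0.098,0.07,0,0,0.403,0.6]
  ]
}}

```text
time_s: 22.3
tool_pos: [0.5324, -0.0267, 0.1987]
tool_rot: [-179.9, -0.0, 51.1]
force: [-0.3, -0.0, -0.7]
grip_width: 0.0523
grasp_force: 0.0
```

Emit:
{"name": "apply_moves", "arguments": {
  "moves": [
    [-0.669,0.344,0.069,0,0,0.403,0.6],
    [-0.669,0.344,0.069,0,0,0.403,0.6],
    [-0.669,0.344,0.069,0,0,0.403,0.6],
    [-0.669,0.344,0.069,0,0,0.403,0.6],
    [-0.669,0.344,0.069,0,0,0.403,0.6],
    [-0.669,0.344,0.069,0,0,0.403,0.6]
  ]
}}

```text
time_s: 22.9
tool_pos: [0.5022, -0.1725, 0.1854]
tool_rot: [-179.9, -0.0, 16.7]
force: [0.4, 0.6, -0.5]
grip_width: 0.052
grasp_force: 0.0
```

Emit:
{"name": "apply_moves", "arguments": {
  "moves": [
    [-0.355,0.663,0.069,0,0,0.403,0.6],
    [-0.355,0.663,0.069,0,0,0.403,0.6],
    [-0.355,0.663,0.069,0,0,0.403,0.6],
    [-0.355,0.663,0.069,0,0,0.403,0.6],
    [-0.355,0.663,0.069,0,0,0.403,0.6],
    [-0.355,0.663,0.069,0,0,0.403,0.6],
    [-0.355,0.663,0.069,0,0,0.403,0.6],
    [-0.355,0.663,0.069,0,0,0.403,0.6]
  ]
}}

```text
time_s: 23.7
tool_pos: [0.471, -0.3205, 0.172]
tool_rot: [-180.0, -0.0, -18.2]
force: [0.8, 1.0, -0.8]
grip_width: 0.0521
grasp_force: 0.0
```

Run:
```python
from plan import *
viewer.read_camera('top'); print([np.round(b['location'],1).tolist() for b in boxes_of('top','rack0')],proj('top',[[.4697,-.322,.03],[.4025,-.306,.03]]))
plan([(.4695,-.3223,.052,-18.4)])
```

```text
[[220.8, 190.3], [361.0, 216.4], [359.4, 238.1], [259.4, 190.7], [333.0, 135.8]] [[360.11573755 213.33929362]
 [357.02072617 234.80223292]]
t 23.8 at [ 0.4705 -0.3213  0.1719] [ 1.7999e+02 -2.0000e-02 -1.8310e+01] w 0.0521 F [-0.3 -0.6  0.2] q7 -81
[-0.003, 0.006, 0.599, 0.0, -0.0, 0.001] rows 3
--
```

Emit:
{"name": "apply_moves", "arguments": {
  "moves": [
    [-0.003,0.006,0.2,0,0,0,0.6],
    [-0.003,0.006,0.4,0,0,0,0.6],
    [-0.003,0.006,0.5,0,0,0,0.6],
    [-0.003,0.006,0.599,0,0,0,0.6],
    [-0.003,0.006,0.599,0,0,0,0.6],
    [-0.003,0.006,0.599,0,0,0,0.6]
  ]
}}

```text
time_s: 24.4
tool_pos: [0.4691, -0.323, 0.0522]
tool_rot: [-180.0, 0.0, -18.4]
force: [0.7, 0.6, 0.4]
grip_width: 0.0519
grasp_force: 0.0
```

Emit:
{"name": "apply_moves", "arguments": {
  "moves": [
    [0,0,0,0,0,0,0.3],
    [0,0,0,0,0,0,0],
    [0,0,0,0,0,0,0],
    [0,0,0,0,0,0,0],
    [0,0,0,0,0,0,0],
    [0,0,0,0,0,0,0],
    [0,0,0,0,0,0,0]
  ]
}}

```text
time_s: 25.1
tool_pos: [0.4689, -0.3236, 0.052]
tool_rot: [180.0, -0.0, -18.5]
force: [-0.4, -0.9, 1.5]
grip_width: 0.0119
grasp_force: 25.0
```

Emit:
{"name": "apply_moves", "arguments": {
  "moves": [
    [0,0,-0.05,0,0,0,0],
    [0,0,-0.2,0,0,0,0],
    [0,0,-0.4,0,0,0,0],
    [0,0,-0.6,0,0,0,0],
    [0,0,-0.8,0,0,0,0],
    [0,0,-0.8,0,0,0,0],
    [0,0,-0.8,0,0,0,0]
  ]
}}

```text
time_s: 25.8
tool_pos: [0.4694, -0.3231, 0.213]
tool_rot: [180.0, -0.1, -18.5]
force: [-0.5, 0.4, -2.2]
grip_width: 0.012
grasp_force: 25.0
```

Run:
```python
from plan import *
x,y=o2w(0,0)
plan([(x,y,.215,85),(x,y,.0745,85)])
```

```text
t 25.8 at [ 0.4694 -0.3231  0.213 ] [ 1.7996e+02 -1.0000e-01 -1.8470e+01] w 0.012 F [-0.5  0.4 -2.2] q7 -80
[-0.086, -0.965, -0.006, 0.001, -0.0, -0.602] rows 7
[0.704, -0.665, -0.005, 0.001, -0.0, -0.602] rows 7
--
[0.0, -0.0, 0.702, 0.0, 0.0, 0.0] rows 3
--
```

Emit:
{"name": "apply_moves", "arguments": {
  "moves": [
    [-0.02,-0.2,0,0,0,-0.1,0],
    [-0.04,-0.45,0,0,0,-0.2,0],
    [-0.06,-0.7,0,0,0,-0.3,0],
    [-0.086,-0.9,0,0,0,-0.4,0],
    [-0.086,-0.965,0,0,0,-0.5,0],
    [-0.086,-0.965,0,0,0,-0.602,0],
    [-0.086,-0.965,0,0,0,-0.602,0],
    [-0.086,-0.965,0,0,0,-0.602,0]
  ]
}}

```text
time_s: 26.6
tool_pos: [0.5129, -0.135, 0.2105]
tool_rot: [-179.9, 0.1, 33.0]
force: [0.1, -0.0, -1.4]
grip_width: 0.0117
grasp_force: 25.0
```

Emit:
{"name": "apply_moves", "arguments": {
  "moves": [
    [0.15,-0.15,0,0,0,-0.1,0],
    [0.35,-0.35,0,0,0,-0.2,0],
    [0.55,-0.55,0,0,0,-0.3,0],
    [0.65,-0.62,0,0,0,-0.4,0],
    [0.704,-0.665,0,0,0,-0.5,0],
    [0.704,-0.665,0,0,0,-0.602,0],
    [0.704,-0.665,0,0,0,-0.602,0],
    [0.704,-0.665,0,0,0,-0.602,0],
    [0.704,-0.665,0,0,0,-0.602,0],
    [0.704,-0.665,0,0,0,-0.602,0]
  ]
}}

```text
time_s: 27.6
tool_pos: [0.5587, 0.0529, 0.2117]
tool_rot: [-180.0, 0.0, 84.8]
force: [-1.0, 0.1, -0.9]
grip_width: 0.012
grasp_force: 25.0
```

Run:
```python
from plan import *
x,y=o2w(0,0)
plan([(x,y,.0755,85)])
```

```text
t 27.6 at [0.5587 0.0529 0.2117] [-1.7999e+02  3.0000e-02  8.4790e+01] w 0.012 F [-1.   0.1 -0.9] q7 -22
[0.006, 0.001, 0.681, -0.0, 0.0, -0.002] rows 3
--
```

Emit:
{"name": "apply_moves", "arguments": {
  "moves": [
    [0.006,0,0.1,0,0,0,0],
    [0.006,0,0.2,0,0,0,0],
    [0.006,0,0.28,0,0,0,0],
    [0.006,0,0.36,0,0,0,0],
    [0.006,0,0.44,0,0,0,0],
    [0.006,0,0.52,0,0,0,0],
    [0.006,0,0.58,0,0,0,0],
    [0.006,0,0.63,0,0,0,0],
    [0.006,0,0.655,0,0,0,0],
    [0.006,0,0.67,0,0,0,0],
    [0.006,0,0.681,0,0,0,0],
    [0.006,0,0.686,0,0,0,0],
    [0.006,0,0.69,0,0,0,0],
    [0.006,0,0.693,0,0,0,0],
    [0.006,0,0.693,0,0,0,0]
  ]
}}

```text
time_s: 29.1
tool_pos: [0.5592, 0.0549, 0.074]
tool_rot: [180.0, 0.0, 85.0]
force: [-1.1, -0.1, 4.0]
grip_width: 0.0118
grasp_force: 25.0
```

Emit:
{"name": "apply_moves", "arguments": {
  "moves": [
    [0,0,0,0,0,0,0.2],
    [0,0,0,0,0,0,0.35],
    [0,0,0,0,0,0,0.4],
    [0,0,0,0,0,0,0.4],
    [0,0,-0.1,0,0,0,0.4],
    [0,0,-0.3,0,0,0,0.4],
    [0,0,-0.5,0,0,0,0.4],
    [0,0,-0.7,0,0,0,0.5],
    [0,0,-0.7,0,0,0,0.6],
    [0,0,-0.7,0,0,0,0.6],
    [0,0,-0.7,0,0,0,0.6]
  ]
}}

```text
time_s: 30.2
tool_pos: [0.5581, 0.0546, 0.212]
tool_rot: [-179.9, 0.0, 85.0]
force: [-0.4, -0.4, -0.5]
grip_width: 0.0511
grasp_force: 0.0
```

Run:
```python
from racks import *
look(0,'c',save=True)
from plan import *
plan([(.4025,-.3061,.17,-7),(.4025,-.3061,.052,-7)])
```

```text
['top'] 0.5 [0.5665 0.1294 0.1729 0.3867]
['top'] 0.43 [0.4274 0.3769 2.1445 0.8747]
['top'] 0.36 [ 0.5843 -0.1233  1.5227  0.8774]
t 30.4 at [0.5582 0.0548 0.212 ] [-179.87    0.     84.99] w 0.0521 F [0.6 0.2 0.1] q7 -22
[-0.933, -0.309, 0.106, -0.001, 0.001, 0.535] rows 6
[-0.87, 0.456, 0.105, -0.001, 0.001, 0.535] rows 6
--
[0.0, -0.0, 0.59, 0.0, 0.0, 0.0] rows 3
--
```

View pics/scene_c.png

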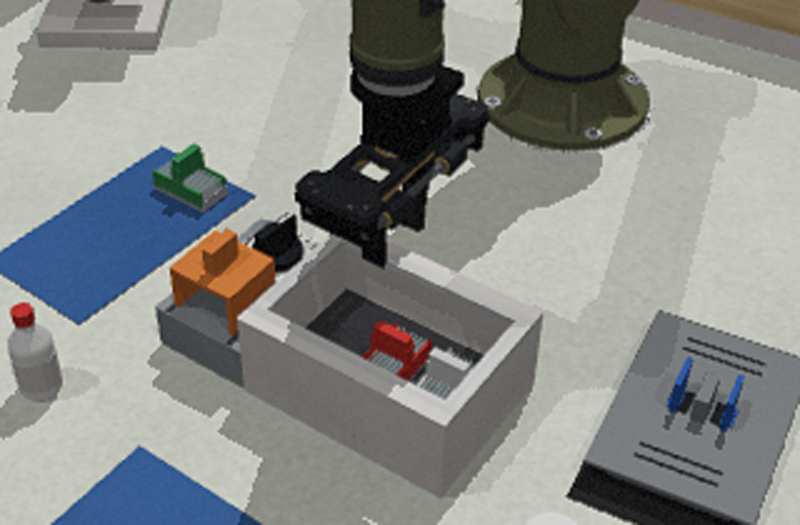

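Red and white stand in the oven; green on the tray (crop ~(190,180)) seems to have shifted slightly, so I'll re-measure it.

Run:
```python
from h import *
D={}
for n in C:
    im=viewer.read_camera(n); hsv=cv2.cvtColor(im,cv2.COLOR_RGB2HSV)
    g=cv2.inRange(hsv,(45,80,30),(80,255,255)); pts=np.argwhere(g); print(n,len(pts),np.median(pts[:,::-1],0))
    L=[b for b in masks_of(n,'rack0')+masks_of(n,'rack2')]; u=np.median(pts[:,::-1],0)
    L=[b for b in L if np.hypot(*(b['location']-u))<9]; print(len(L))
    if L: D[n]=L[0]['pixels']
    cv2.imwrite(f'pics/g{n}.png',im[:,:,::-1])
for n in D: print(n,np.round(fit(RACK,{n:D[n]},.4025,-.306,.002,1.45),4))
if len(D)==2: print(np.round(fit(RACK,D,.4025,-.306,.002,1.45),4))
```

```text
scene 398 [187. 164.]
2
top 2325 [ 20. 216.]
0
scene [ 0.4028 -0.3054  1.3456  0.1302]
```

Green is unmoved (same scene fit as before). Fetching it.

Emit:
{"name": "apply_moves", "arguments": {
  "moves": [
    [-0.933,-0.309,0.106,0,0,0.53,0.6],
    [-0.933,-0.309,0.106,0,0,0.53,0.6],
    [-0.933,-0.309,0.106,0,0,0.53,0.6],
    [-0.933,-0.309,0.106,0,0,0.53,0.6],
    [-0.933,-0.309,0.106,0,0,0.53,0.6],
    [-0.933,-0.309,0.106,0,0,0.53,0.6],
    [-0.933,-0.309,0.106,0,0,0.53,0.6]
  ]
}}

```text
time_s: 31.4
tool_pos: [0.4809, -0.1259, 0.1922]
tool_rot: [180.0, -0.0, 39.4]
force: [-0.1, 0.1, -0.9]
grip_width: 0.0521
grasp_force: 0.0
```

Emit:
{"name": "apply_moves", "arguments": {
  "moves": [
    [-0.87,0.456,0.105,0,0,0.53,0.6],
    [-0.87,0.456,0.105,0,0,0.53,0.6],
    [-0.87,0.456,0.105,0,0,0.53,0.6],
    [-0.87,0.456,0.105,0,0,0.53,0.6],
    [-0.87,0.456,0.105,0,0,0.53,0.6],
    [-0.87,0.456,0.105,0,0,0.53,0.6],
    [-0.87,0.456,0.105,0,0,0.53,0.6],
    [-0.87,0.456,0.105,0,0,0.53,0.6],
    [-0.87,0.456,0.105,0,0,0.53,0.6]
  ]
}}

```text
time_s: 32.3
tool_pos: [0.4049, -0.3061, 0.1711]
tool_rot: [180.0, -0.0, -6.0]
force: [-0.1, 0.5, 0.9]
grip_width: 0.052
grasp_force: 0.0
```

Run:
```python
from plan import *
im=viewer.read_camera('scene'); L=[b for b in masks_of('scene','rack0') if np.hypot(*(b['location']-np.array([187,162])))<15]
for b in L[:1]: print(b['location'],np.round(fit(RACK,{'scene':b['pixels']},.4025,-.306,.002,1.4),4))
plan([(.4027,-.3061,.052,-8)])
```

```text
[184.7, 162.2] [ 0.4065 -0.3061  1.3342  0.1282]
t 32.4 at [ 0.4048 -0.3062  0.1711] [179.99  -0.    -6.01] w 0.0526 F [0.7 0.6 1.2] q7 -64
[-0.01, 0.001, 0.596, 0.0, -0.0, 0.023] rows 3
--
```

Emit:
{"name": "apply_moves", "arguments": {
  "moves": [
    [-0.01,0,0.2,0,0,0.03,0.6],
    [-0.01,0,0.4,0,0,0.03,0.6],
    [-0.01,0,0.5,0,0,0.03,0.6],
    [-0.01,0,0.596,0,0,0.03,0.6],
    [-0.01,0,0.596,0,0,0.03,0.6],
    [-0.01,0,0.596,0,0,0.03,0.6]
  ]
}}

```text
time_s: 33.0
tool_pos: [0.4027, -0.3062, 0.0522]
tool_rot: [-180.0, 0.0, -8.7]
force: [-0.3, -0.4, -0.1]
grip_width: 0.0524
grasp_force: 0.0
```

Emit:
{"name": "apply_moves", "arguments": {
  "moves": [
    [0,0,0,0,0,0,0.3],
    [0,0,0,0,0,0,0],
    [0,0,0,0,0,0,0],
    [0,0,0,0,0,0,0],
    [0,0,0,0,0,0,0],
    [0,0,0,0,0,0,0],
    [0,0,0,0,0,0,0]
  ]
}}

```text
time_s: 33.7
tool_pos: [0.4025, -0.3068, 0.052]
tool_rot: [180.0, -0.0, -8.7]
force: [-1.6, -2.0, 1.4]
grip_width: 0.0117
grasp_force: 25.0
```

Emit:
{"name": "apply_moves", "arguments": {
  "moves": [
    [0,0,-0.05,0,0,0,0],
    [0,0,-0.2,0,0,0,0],
    [0,0,-0.4,0,0,0,0],
    [0,0,-0.6,0,0,0,0],
    [0,0,-0.8,0,0,0,0],
    [0,0,-0.8,0,0,0,0],
    [0,0,-0.8,0,0,0,0]
  ]
}}

```text
time_s: 34.4
tool_pos: [0.4028, -0.3062, 0.2128]
tool_rot: [179.9, -0.1, -8.7]
force: [-0.8, 0.1, -1.9]
grip_width: 0.0115
grasp_force: 25.0
```

Run:
```python
from plan import *
x,y=o2w(0,-.062)
plan([(x,y,.215,85),(x,y,.0745,85)])
```

```text
t 34.4 at [ 0.4028 -0.3062  0.2128] [ 1.7994e+02 -7.0000e-02 -8.6700e+00] w 0.0115 F [-0.8  0.1 -1.9] q7 -66
[0.26, -0.794, -0.006, 0.001, -0.0, -0.545] rows 6
[0.758, -0.354, -0.006, 0.001, -0.0, -0.545] rows 6
--
[0.0, -0.0, 0.702, 0.0, 0.0, 0.0] rows 3
--
```

Emit:
{"name": "apply_moves", "arguments": {
  "moves": [
    [0.06,-0.2,0,0,0,-0.1,0],
    [0.13,-0.4,0,0,0,-0.2,0],
    [0.2,-0.6,0,0,0,-0.3,0],
    [0.26,-0.75,0,0,0,-0.4,0],
    [0.26,-0.794,0,0,0,-0.5,0],
    [0.26,-0.794,0,0,0,-0.545,0],
    [0.26,-0.794,0,0,0,-0.545,0],
    [0.26,-0.794,0,0,0,-0.545,0]
  ]
}}

```text
time_s: 35.2
tool_pos: [0.477, -0.1572, 0.2105]
tool_rot: [-179.9, 0.1, 38.0]
force: [-0.0, -0.1, -1.7]
grip_width: 0.0119
grasp_force: 25.0
```

Emit:
{"name": "apply_moves", "arguments": {
  "moves": [
    [0.15,-0.07,0,0,0,-0.1,0],
    [0.35,-0.15,0,0,0,-0.2,0],
    [0.55,-0.25,0,0,0,-0.3,0],
    [0.7,-0.32,0,0,0,-0.4,0],
    [0.758,-0.354,0,0,0,-0.5,0],
    [0.758,-0.354,0,0,0,-0.545,0],
    [0.758,-0.354,0,0,0,-0.545,0],
    [0.758,-0.354,0,0,0,-0.545,0],
    [0.758,-0.354,0,0,0,-0.545,0],
    [0.758,-0.354,0,0,0,-0.545,0]
  ]
}}

```text
time_s: 36.2
tool_pos: [0.5533, -0.0086, 0.2117]
tool_rot: [-180.0, 0.0, 84.9]
force: [0.3, 0.4, -1.6]
grip_width: 0.0117
grasp_force: 25.0
```

Run:
```python
from racks import *
look(0,'d',save=True)
from plan import *
x,y=o2w(0,-.062)
plan([(x,y,.0755,85)])
```

```text
['top'] 0.61 [0.5767 0.1314 1.1752 0.5551]
['top', 'scene'] 0.54 [ 0.56    0.0577 -0.0374  0.3763]
t 36.4 at [ 0.5534 -0.0081  0.2119] [1.7999e+02 1.0000e-02 8.4940e+01] w 0.0118 F [ 0.1 -0.4 -1.6] q7 -15
[0.002, 0.001, 0.682, 0.0, 0.0, -0.001] rows 3
--
```

View pics/scene_d.png

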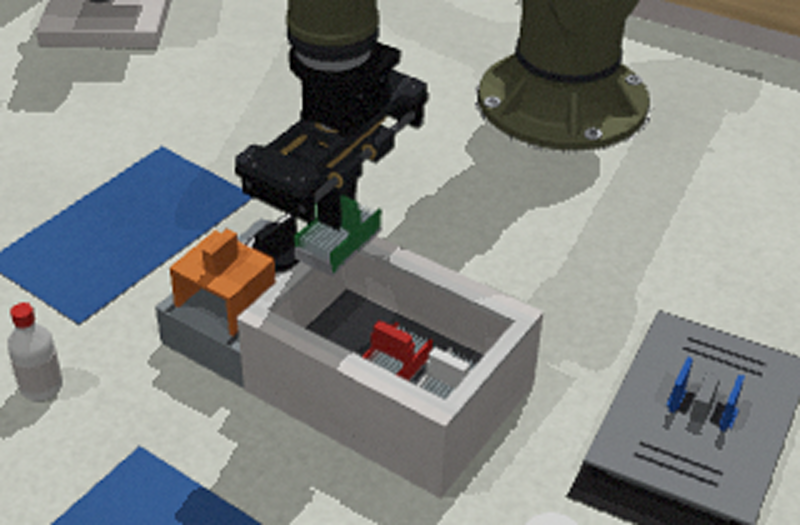

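Tray is empty; green is held aligned over the oven at crop (340,240), red and white stand inside. Lowering green.

Emit:
{"name": "apply_moves", "arguments": {
  "moves": [
    [0.002,0,0.1,0,0,0,0],
    [0.002,0,0.2,0,0,0,0],
    [0.002,0,0.28,0,0,0,0],
    [0.002,0,0.36,0,0,0,0],
    [0.002,0,0.44,0,0,0,0],
    [0.002,0,0.52,0,0,0,0],
    [0.002,0,0.58,0,0,0,0],
    [0.002,0,0.63,0,0,0,0],
    [0.002,0,0.655,0,0,0,0],
    [0.002,0,0.67,0,0,0,0],
    [0.002,0,0.681,0,0,0,0],
    [0.002,0,0.686,0,0,0,0],
    [0.002,0,0.69,0,0,0,0],
    [0.002,0,0.693,0,0,0,0],
    [0.002,0,0.693,0,0,0,0]
  ]
}}

```text
time_s: 37.9
tool_pos: [0.5538, -0.0075, 0.0741]
tool_rot: [180.0, 0.0, 85.0]
force: [-1.8, -0.7, 4.6]
grip_width: 0.0117
grasp_force: 25.0
```

Release, and head toward the cover via the oven.

Emit:
{"name": "apply_moves", "arguments": {
  "moves": [
    [0,0,0,0,0,0,0.2],
    [0,0,0,0,0,0,0.35],
    [0,0,0,0,0,0,0.4],
    [0,0,0,0,0,0,0.4],
    [0,0,-0.1,0,0,0,0.4],
    [0,0,-0.3,0,0,0,0.4],
    [0,0,-0.5,0,0,0,0.4],
    [0,0,-0.7,0,0,0,0.5],
    [0,0,-0.8,0,0,0,0.8],
    [0,0,-0.8,0,0,0,1],
    [0,0,-0.8,0,0,0,1]
  ]
}}

```text
time_s: 39.0
tool_pos: [0.5533, -0.0076, 0.2329]
tool_rot: [180.0, 0.0, 85.0]
force: [0.2, -0.0, -1.5]
grip_width: 0.0588
grasp_force: 0.0
```

Run:
```python
from plan import *
plan([(.4496,.34,.22,182.7),(.4496,.34,.0565,182.7)])
```

```text
t 39.0 at [ 0.5533 -0.0076  0.2329] [1.800e+02 3.000e-02 8.498e+01] w 0.0588 F [ 0.2 -0.  -1.5] q7 -14
[0.843, -0.334, 0.032, -0.0, 0.0, -0.568] rows 6
[0.806, 0.415, 0.032, -0.0, 0.0, -0.568] rows 6
--
[0.0, -0.0, 0.818, 0.0, 0.0, 0.0] rows 4
--
```

Emit:
{"name": "apply_moves", "arguments": {
  "moves": [
    [0.843,-0.334,0.032,0,0,-0.568,1],
    [0.843,-0.334,0.032,0,0,-0.568,1],
    [0.843,-0.334,0.032,0,0,-0.568,1],
    [0.843,-0.334,0.032,0,0,-0.568,1],
    [0.843,-0.334,0.032,0,0,-0.568,1],
    [0.843,-0.334,0.032,0,0,-0.568,1],
    [0.843,-0.334,0.032,0,0,-0.568,1]
  ]
}}

```text
time_s: 39.7
tool_pos: [0.5006, 0.1661, 0.225]
tool_rot: [-179.9, -0.1, 133.9]
force: [0.2, -0.2, 0.5]
grip_width: 0.087
grasp_force: 0.0
```

Emit:
{"name": "apply_moves", "arguments": {
  "moves": [
    [0.806,0.415,0.032,0,0,-0.568,1],
    [0.806,0.415,0.032,0,0,-0.568,1],
    [0.806,0.415,0.032,0,0,-0.568,1],
    [0.806,0.415,0.032,0,0,-0.568,1],
    [0.806,0.415,0.032,0,0,-0.568,1],
    [0.806,0.415,0.032,0,0,-0.568,1],
    [0.806,0.415,0.032,0,0,-0.568,1],
    [0.806,0.415,0.032,0,0,-0.568,1],
    [0.806,0.415,0.032,0,0,-0.568,1],
    [0.806,0.415,0.032,0,0,-0.568,1]
  ]
}}

```text
time_s: 40.7
tool_pos: [0.4501, 0.3397, 0.2203]
tool_rot: [-180.0, 0.0, -177.5]
force: [0.0, -0.0, -0.2]
grip_width: 0.0869
grasp_force: 0.0
```

Run:
```python
from racks import *
from plan import *
im=viewer.read_camera('top'); cv2.imwrite('pics/top_e.png',cv2.resize(im[120:260,180:400,::-1],None,fx=3.6,fy=3.6,interpolation=cv2.INTER_CUBIC))
print([(np.round(b['location']).tolist(),round(b['conf'],2),np.round(w2o(back('top',b['location'],.06))*1000).tolist()) for b in boxes_of('top','rack0')])
viewer.read_camera('scene')
plan([(.4496,.34,.0565,182.7)])
```

```text
[([220.0, 191.0], 0.72, [[-9.0, 62.0]]), ([237.0, 190.0], 0.71, [[-2.0, 7.0]]), ([270.0, 193.0], 0.59, [[-9.0, -94.0]])]
t 40.85 at [0.4501 0.3399 0.2205] [-1.7998e+02  2.0000e-02 -1.7744e+02] w 0.0869 F [ 0.6 -0.3  0.3] q7 36
[0.003, 0.001, 0.82, -0.0, 0.0, -0.002] rows 4
--
```

View pics/top_e.png

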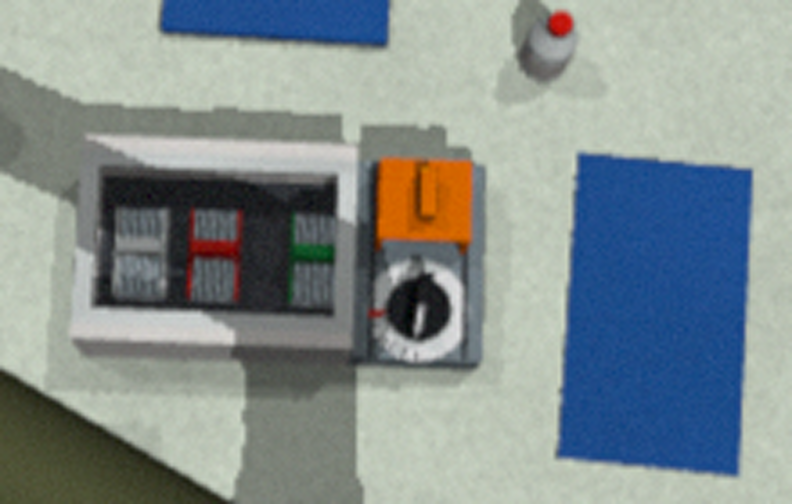

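Top view: white (140,255), red (215,253) upright, but green (313,255) has been knocked toward the deck end. Measuring its oven y.

Run:
```python
from plan import *
# expected pixel of handle-top centre for oven (0,y)
for nm,px in (('white',(140.5,244)),('red',(214.5,246)),('green',(313,253))):
    u=np.array(px)/3.6+[180-.36,120-.36]
    print(nm,u,np.round(w2o(back('top',u,.082))*1000,1))
for nm,px in (('white',(115,255)),('red',(190,253)),('green',(290,255))):
    u=np.array(px)/3.6+[180-.36,120-.36]
    print(nm,'left body edge',np.round(w2o(back('top',u,.051))*1000,1))
```

```text
white [218.66777778 187.41777778] [[-1. 64.]]
red [239.22333333 187.97333333] [[-0.3  0.6]]
green [266.58444444 189.91777778] [[ -3.2 -83.8]]
white left body edge [[-5.1 88.1]]
red left body edge [[-0.8 22.8]]
green left body edge [[  0.8 -64.4]]
```

Green is at oven y ≈ -84, under where the cover's rib goes with only 1 mm clearance. I'll regrip it and move it back to about -55.

Run:
```python
from plan import *
x,y=o2w(-.002,-.084); x2,y2=o2w(0,-.056); print(x,y,x2,y2)
plan([(x,y,.22,85),(x,y,.0755,85),(x,y,.085,85),(x2,y2,.085,85)])
```

```text
0.5497254816708294 -0.02951037845538646 0.554145301440026 -0.0017891736978760675
t 40.85 at [0.4501 0.3399 0.2205] [-1.7998e+02  2.0000e-02 -1.7744e+02] w 0.0869 F [ 0.6 -0.3  0.3] q7 36
[-0.208, -0.934, 0.002, 0.0, 0.0, 0.568] rows 6
[-0.839, -0.459, 0.001, 0.0, 0.0, 0.568] rows 6
--
[0.0, -0.0, 0.722, 0.0, 0.0, 0.0] rows 3
--
[0.0, 0.0, -0.048, 0.0, 0.0, 0.0] rows 1
--
[0.14, 0.01, 0.0, 0.0, 0.0, 0.0] rows 1
--
```

Emit:
{"name": "apply_moves", "arguments": {
  "moves": [
    [-0.208,-0.934,0,0,0,0.568,0.45],
    [-0.208,-0.934,0,0,0,0.568,0.45],
    [-0.208,-0.934,0,0,0,0.568,0.45],
    [-0.208,-0.934,0,0,0,0.568,0.45],
    [-0.208,-0.934,0,0,0,0.568,0.45],
    [-0.208,-0.934,0,0,0,0.568,0.45],
    [-0.208,-0.934,0,0,0,0.568,0.45]
  ],
  "grip_force": 25
}}

```text
time_s: 41.55
tool_pos: [0.5002, 0.1549, 0.2206]
tool_rot: [180.0, 0.0, 133.7]
force: [0.6, 0.7, -0.2]
grip_width: 0.042
grasp_force: 0.0
```

Emit:
{"name": "apply_moves", "arguments": {
  "moves": [
    [-0.839,-0.459,0,0,0,0.568,0.45],
    [-0.839,-0.459,0,0,0,0.568,0.45],
    [-0.839,-0.459,0,0,0,0.568,0.45],
    [-0.839,-0.459,0,0,0,0.568,0.45],
    [-0.839,-0.459,0,0,0,0.568,0.45],
    [-0.839,-0.459,0,0,0,0.568,0.45],
    [-0.839,-0.459,0,0,0,0.568,0.45],
    [-0.839,-0.459,0,0,0,0.568,0.45],
    [-0.839,-0.459,0,0,0,0.568,0.45],
    [-0.839,-0.459,0,0,0,0.568,0.45]
  ]
}}

```text
time_s: 42.55
tool_pos: [0.5499, -0.0289, 0.2204]
tool_rot: [180.0, 0.0, 85.1]
force: [0.4, -0.7, 0.0]
grip_width: 0.0392
grasp_force: 0.0
```

Run:
```python
from plan import *
x,y=o2w(-.002,-.084)
plan([(x,y,.0755,85)])
```

```text
t 42.55 at [ 0.5499 -0.0289  0.2204] [1.800e+02 1.000e-02 8.511e+01] w 0.0392 F [ 0.4 -0.7  0. ] q7 -13
[-0.003, -0.001, 0.725, 0.0, 0.0, 0.001] rows 3
--
```

Emit:
{"name": "apply_moves", "arguments": {
  "moves": [
    [0,0,0.15,0,0,0,0.45],
    [0,0,0.3,0,0,0,0.45],
    [0,0,0.45,0,0,0,0.45],
    [0,0,0.56,0,0,0,0.45],
    [0,0,0.64,0,0,0,0.45],
    [0,0,0.7,0,0,0,0.45],
    [0,0,0.725,0,0,0,0.45],
    [0,0,0.725,0,0,0,0.45]
  ]
}}

```text
time_s: 43.35
tool_pos: [0.55, -0.0292, 0.0753]
tool_rot: [-180.0, -0.0, 85.0]
force: [-0.4, -0.1, 0.2]
grip_width: 0.0392
grasp_force: 0.0
```

Emit:
{"name": "apply_moves", "arguments": {
  "moves": [
    [0,0,0,0,0,0,0.3],
    [0,0,0,0,0,0,0],
    [0,0,0,0,0,0,0],
    [0,0,0,0,0,0,0],
    [0,0,0,0,0,0,0],
    [0,0,0,0,0,0,0]
  ]
}}

```text
time_s: 43.95
tool_pos: [0.5504, -0.0293, 0.0759]
tool_rot: [179.9, 0.0, 85.0]
force: [0.3, 0.3, 2.1]
grip_width: 0.0117
grasp_force: 25.0
```

Emit:
{"name": "apply_moves", "arguments": {
  "moves": [
    [0,0,-0.02,0,0,0,0],
    [0,0,-0.04,0,0,0,0],
    [0.05,0,-0.04,0,0,0,0],
    [0.1,0,-0.04,0,0,0,0],
    [0.14,0.01,-0.04,0,0,0,0],
    [0.14,0.01,-0.04,0,0,0,0],
    [0.14,0.01,-0.04,0,0,0,0],
    [0.14,0.01,-0.02,0,0,0,0],
    [0.14,0.01,0,0,0,0,0],
    [0.14,0.01,0,0,0,0,0]
  ]
}}

```text
time_s: 44.95
tool_pos: [0.5545, -0.0021, 0.0756]
tool_rot: [-180.0, 0.0, 84.9]
force: [-0.9, -0.3, 2.6]
grip_width: 0.0119
grasp_force: 25.0
```

Emit:
{"name": "apply_moves", "arguments": {
  "moves": [
    [0,0,0,0,0,0,0.2],
    [0,0,0,0,0,0,0.35],
    [0,0,0,0,0,0,0.4],
    [0,0,0,0,0,0,0.4],
    [0,0,-0.1,0,0,0,0.4],
    [0,0,-0.3,0,0,0,0.4],
    [0,0,-0.5,0,0,0,0.4],
    [0,0,-0.7,0,0,0,0.5],
    [0,0,-0.73,0,0,0,0.8],
    [0,0,-0.73,0,0,0,1],
    [0,0,-0.73,0,0,0,1]
  ]
}}

```text
time_s: 46.05
tool_pos: [0.5537, -0.0018, 0.2202]
tool_rot: [-179.9, 0.0, 85.0]
force: [-0.3, -0.1, 0.3]
grip_width: 0.0585
grasp_force: 0.0
```

Emit:
{"name": "apply_moves", "arguments": {
  "moves": [
    [0.815,-0.334,0,0,0,-0.568,1],
    [0.815,-0.334,0,0,0,-0.568,1],
    [0.815,-0.334,0,0,0,-0.568,1],
    [0.815,-0.334,0,0,0,-0.568,1],
    [0.815,-0.334,0,0,0,-0.568,1],
    [0.815,-0.334,0,0,0,-0.568,1],
    [0.815,-0.334,0,0,0,-0.568,1]
  ]
}}

```text
time_s: 46.75
tool_pos: [0.501, 0.1665, 0.2196]
tool_rot: [-179.9, -0.1, 133.9]
force: [1.1, -0.3, -0.7]
grip_width: 0.0871
grasp_force: 0.0
```

Emit:
{"name": "apply_moves", "arguments": {
  "moves": [
    [0.79,0.405,0,0,0,-0.568,1],
    [0.79,0.405,0,0,0,-0.568,1],
    [0.79,0.405,0,0,0,-0.568,1],
    [0.79,0.405,0,0,0,-0.568,1],
    [0.79,0.405,0,0,0,-0.568,1],
    [0.79,0.405,0,0,0,-0.568,1],
    [0.79,0.405,0,0,0,-0.568,1],
    [0.79,0.405,0,0,0,-0.568,1],
    [0.79,0.405,0,0,0,-0.568,1],
    [0.79,0.405,0,0,0,-0.568,1]
  ]
}}

```text
time_s: 47.75
tool_pos: [0.4513, 0.3364, 0.2213]
tool_rot: [-180.0, 0.0, -177.5]
force: [0.0, 0.3, 1.2]
grip_width: 0.0871
grasp_force: 0.0
```

Run:
```python
from plan import *
im=viewer.read_camera('top'); cv2.imwrite('pics/top_f.png',cv2.resize(im[120:260,180:320,::-1],None,fx=3.6,fy=3.6,interpolation=cv2.INTER_CUBIC))
M=masks_of('top','cover'); print([(b['conf'],b['location']) for b in M[:2]])
viewer.read_camera('scene'); M=masks_of('scene','cover')
print([(b['conf'],b['location']) for b in M[:2]])
print(fit(COVER,{'scene':M[0]['pixels']},.45,.34,.022,np.radians(92.7)))
plan([(.4496,.34,.0565,182.7)])
```

```text
[(0.78, [148.7, 251.5]), (0.63, [297.8, 206.2])]
[(0.85, [390.5, 260.5])]
(np.float64(0.45541028231825686), np.float64(0.3429040097063624), np.float64(1.6153108500175368), np.float64(0.025919163122739786))
t 47.95 at [0.4513 0.3367 0.2215] [-1.7999e+02  1.0000e-02 -1.7743e+02] w 0.0867 F [ 0.2  1.2 -0.2] q7 35
[0.008, 0.017, 0.825, -0.0, 0.0, -0.001] rows 4
--
```

View pics/top_f.png

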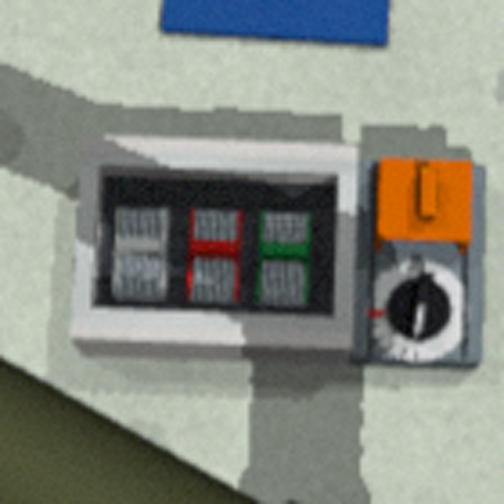

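Racks now sit well: white (140), red (215), green (285) in the crop. Picking up the cover.

Emit:
{"name": "apply_moves", "arguments": {
  "moves": [
    [0.008,0.017,0.2,0,0,0,1],
    [0.008,0.017,0.4,0,0,0,1],
    [0.008,0.017,0.55,0,0,0,1],
    [0.008,0.017,0.68,0,0,0,1],
    [0.008,0.017,0.77,0,0,0,1],
    [0.008,0.017,0.822,0,0,0,1],
    [0.008,0.017,0.822,0,0,0,1],
    [0.008,0.017,0.822,0,0,0,1]
  ],
  "grip_force": 45
}}

```text
time_s: 48.75
tool_pos: [0.4499, 0.3408, 0.058]
tool_rot: [179.9, 0.1, -177.4]
force: [1.1, -0.6, 1.5]
grip_width: 0.0872
grasp_force: 0.0
```

Emit:
{"name": "apply_moves", "arguments": {
  "moves": [
    [0,0,0,0,0,0,0],
    [0,0,0,0,0,0,0],
    [0,0,0,0,0,0,0],
    [0,0,0,0,0,0,0],
    [0,0,0,0,0,0,0],
    [0,0,0,0,0,0,0],
    [0,0,0,0,0,0,0],
    [0,0,0,0,0,0,0],
    [0,0,0,0,0,0,0],
    [0,0,0,0,0,0,0],
    [0,0,0,0,0,0,0],
    [0,0,0,0,0,0,0]
  ]
}}

```text
time_s: 49.95
tool_pos: [0.4495, 0.3401, 0.0574]
tool_rot: [-180.0, 0.0, -177.4]
force: [-1.4, -1.0, 6.3]
grip_width: 0.0303
grasp_force: 45.0
```

Emit:
{"name": "apply_moves", "arguments": {
  "moves": [
    [0,0,-0.05,0,0,0,0],
    [0,0,-0.2,0,0,0,0],
    [0,0,-0.4,0,0,0,0],
    [0,0,-0.6,0,0,0,0],
    [0,0,-0.8,0,0,0,0],
    [0,0,-0.9,0,0,0,0],
    [0,0,-0.9,0,0,0,0],
    [0,0,-0.9,0,0,0,0]
  ]
}}

```text
time_s: 50.75
tool_pos: [0.449, 0.3394, 0.2359]
tool_rot: [-179.9, -0.0, -177.4]
force: [0.3, -0.4, -4.9]
grip_width: 0.0302
grasp_force: 45.0
```

Run:
```python
from plan import *
plan([(.5594,.0572,.23,85.2),(.5594,.0572,.1378,85.2)])
```

```text
t 50.75 at [0.449  0.3394 0.2359] [-1.7992e+02 -5.0000e-02 -1.7739e+02] w 0.0302 F [ 0.3 -0.4 -4.9] q7 36
[-0.243, -0.717, 0.016, -0.001, 0.0, 0.567] rows 6
[-0.7, -0.29, 0.015, -0.001, 0.0, 0.567] rows 6
--
[0.0, -0.0, 0.461, 0.0, 0.0, 0.0] rows 2
--
```

Emit:
{"name": "apply_moves", "arguments": {
  "moves": [
    [-0.04,-0.1,0,0,0,0.09,0],
    [-0.08,-0.22,0,0,0,0.18,0],
    [-0.12,-0.35,0,0,0,0.27,0],
    [-0.16,-0.48,0,0,0,0.36,0],
    [-0.2,-0.6,0,0,0,0.45,0],
    [-0.243,-0.717,0.016,0,0,0.53,0],
    [-0.243,-0.717,0.016,0,0,0.567,0],
    [-0.243,-0.717,0.016,0,0,0.567,0]
  ]
}}

```text
time_s: 51.55
tool_pos: [0.5037, 0.1973, 0.2314]
tool_rot: [-179.8, -0.1, 133.8]
force: [-0.1, 1.0, -4.3]
grip_width: 0.0303
grasp_force: 45.0
```

Emit:
{"name": "apply_moves", "arguments": {
  "moves": [
    [-0.1,-0.05,0,0,0,0.09,0],
    [-0.22,-0.1,0,0,0,0.18,0],
    [-0.35,-0.15,0,0,0,0.27,0],
    [-0.48,-0.2,0,0,0,0.36,0],
    [-0.6,-0.25,0,0,0,0.45,0],
    [-0.7,-0.29,0.015,0,0,0.53,0],
    [-0.7,-0.29,0.015,0,0,0.567,0],
    [-0.7,-0.29,0.015,0,0,0.567,0],
    [-0.7,-0.29,0.015,0,0,0.567,0],
    [-0.7,-0.29,0.015,0,0,0.567,0]
  ]
}}

```text
time_s: 52.55
tool_pos: [0.5592, 0.0594, 0.2304]
tool_rot: [-180.0, -0.0, 85.4]
force: [-0.5, 0.3, -4.5]
grip_width: 0.0306
grasp_force: 45.0
```

Run:
```python
from plan import *
plan([(.5594,.0572,.15,85.2)])
D={}
z=env.get_obs()['tool_pos'][2]-.0348
for n in C:
    im=viewer.read_camera(n); M=masks_of(n,'cover'); print(n,[(b['conf'],b['location'],b['pixels'].sum()) for b in M[:2]])
    if M: D[n]=M[0]['pixels']; print(fit(COVER,{n:D[n]},.56,.055,z,-.087))
    if n=='scene': cv2.imwrite('pics/scene_h.png',cv2.resize(im[90:300,170:450,::-1],None,fx=2.5,fy=2.5,interpolation=cv2.INTER_CUBIC))
```

```text
t 52.55 at [0.5592 0.0594 0.2304] [-1.7995e+02 -2.0000e-02  8.5380e+01] w 0.0306 F [-0.5  0.3 -4.5] q7 -22
[-0.011, 0.002, 0.402, -0.001, -0.0, 0.002] rows 2
--
scene [(0.88, [277.4, 195.8], np.int64(3821))]
(np.float64(0.5616360987054635), np.float64(0.057568349337420034), np.float64(-0.0827386058498591), np.float64(0.23722937819098977))
top [(0.83, [214.9, 176.7], np.int64(1545))]
(np.float64(0.5585445782875924), np.float64(0.05556356691466647), np.float64(-0.07292777479704796), np.float64(0.654639383192847))
```

View pics/scene_h.png

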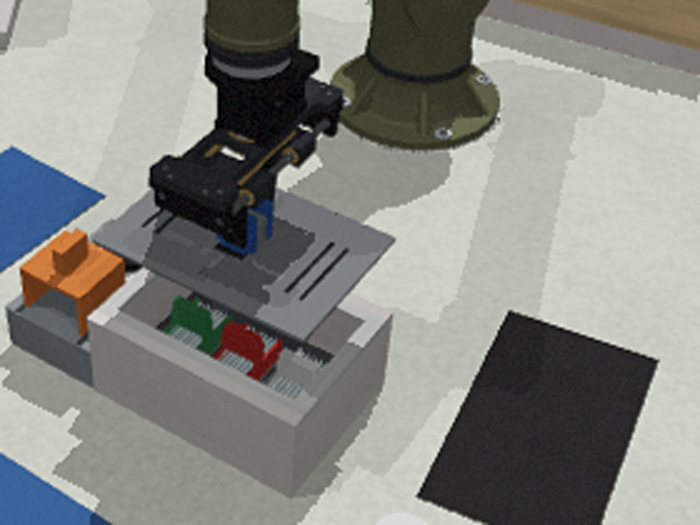

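The cover hangs level over the oven, racks visible below. Lowering to just above entry, then correcting.

Emit:
{"name": "apply_moves", "arguments": {
  "moves": [
    [-0.011,0,0.1,0,0,0.002,0],
    [-0.011,0,0.2,0,0,0.002,0],
    [-0.011,0,0.28,0,0,0.002,0],
    [-0.011,0,0.32,0,0,0.002,0],
    [-0.011,0,0.32,0,0,0.002,0],
    [-0.011,0,0.32,0,0,0.002,0],
    [-0.011,0,0.32,0,0,0.002,0]
  ]
}}

```text
time_s: 53.45
tool_pos: [0.5603, 0.056, 0.1679]
tool_rot: [179.9, -0.0, 85.0]
force: [-0.2, -0.3, -4.9]
grip_width: 0.0304
grasp_force: 45.0
```

Run:
```python
from plan import *
plan([(.5594,.0572,.1378,85.2)])
```

```text
t 53.45 at [0.5603 0.056  0.1679] [ 1.799e+02 -1.000e-02  8.499e+01] w 0.0304 F [-0.2 -0.3 -4.9] q7 -25
[0.005, -0.005, 0.15, 0.001, -0.0, -0.002] rows 1
--
```

Emit:
{"name": "apply_moves", "arguments": {
  "moves": [
    [0.005,-0.005,0.02,0,0,-0.002,0],
    [0.005,-0.005,0.04,0,0,-0.002,0],
    [0.005,-0.005,0.06,0,0,-0.002,0],
    [0.005,-0.005,0.075,0,0,-0.002,0],
    [0.005,-0.005,0.09,0,0,-0.002,0],
    [0.005,-0.005,0.1,0,0,-0.002,0],
    [0.005,-0.005,0.11,0,0,-0.002,0]
  ]
}}

```text
time_s: 54.15
tool_pos: [0.5587, 0.0569, 0.1446]
tool_rot: [180.0, 0.0, 85.2]
force: [-0.6, 0.2, -4.2]
grip_width: 0.0306
grasp_force: 45.0
```

Emit:
{"name": "apply_moves", "arguments": {
  "moves": [
    [0,0,0.01,0,0,0,0],
    [0,0,0.02,0,0,0,0],
    [0,0,0.03,0,0,0,0],
    [0,0,0.035,0,0,0,0],
    [0,0,0.04,0,0,0,0],
    [0,0,0.04,0,0,0,0]
  ]
}}

```text
time_s: 54.75
tool_pos: [0.5587, 0.0569, 0.1384]
tool_rot: [180.0, 0.1, 85.2]
force: [-4.2, -1.3, 7.7]
grip_width: 0.0301
grasp_force: 45.0
```

Emit:
{"name": "apply_moves", "arguments": {
  "moves": [
    [0,0,0.004,0,0,0,0],
    [0,0,0.006,0,0,0,0],
    [0,0,0.006,0,0,0,0]
  ]
}}

```text
time_s: 55.05
tool_pos: [0.5588, 0.0569, 0.1383]
tool_rot: [180.0, 0.1, 85.2]
force: [-7.8, -0.7, 15.1]
grip_width: 0.0307
grasp_force: 45.0
```

Emit:
{"name": "apply_moves", "arguments": {
  "moves": [
    [0,0,0,0,0,0,0.4],
    [0,0,0,0,0,0,0.6],
    [0,0,0,0,0,0,0.8],
    [0,0,0,0,0,0,1],
    [0,0,0,0,0,0,1],
    [0,0,0,0,0,0,1],
    [0,0,0,0,0,0,1],
    [0,0,-0.05,0,0,0,1],
    [0,0,-0.2,0,0,0,1],
    [0,0,-0.4,0,0,0,1],
    [0,0,-0.5,0,0,0,1],
    [0,0,-0.5,0,0,0,1]
  ]
}}

```text
time_s: 56.25
tool_pos: [0.5608, 0.0576, 0.2397]
tool_rot: [179.6, -0.0, 85.2]
force: [0.3, -0.0, 0.2]
grip_width: 0.0869
grasp_force: 0.0
```

Run:
```python
from plan import *
d=o2w(-.045,-.176)
plan([(*d,.22,171),(*d,.094,171)])
viewer.read_camera('top')
```

```text
t 56.25 at [0.5608 0.0576 0.2397] [ 1.7961e+02 -3.0000e-02  8.5160e+01] w 0.0869 F [ 0.3 -0.   0.2] q7 -22
[-0.898, -0.235, 0.097, 0.004, 0.003, -0.999] rows 10
--
[-0.0, -0.0, 0.63, 0.0, 0.0, 0.0] rows 3
--
```

Emit:
{"name": "apply_moves", "arguments": {
  "moves": [
    [-0.2,-0.05,0,0,0,-0.1,0.6],
    [-0.4,-0.1,0,0,0,-0.2,0.6],
    [-0.6,-0.15,0,0,0,-0.3,0.6],
    [-0.8,-0.2,0.05,0,0,-0.4,0.6],
    [-0.898,-0.235,0.097,0,0,-0.5,0.5],
    [-0.898,-0.235,0.097,0,0,-0.6,0.5],
    [-0.898,-0.235,0.097,0,0,-0.7,0.5],
    [-0.898,-0.235,0.097,0,0,-0.8,0.5],
    [-0.898,-0.235,0.097,0,0,-0.9,0.5],
    [-0.898,-0.235,0.097,0,0,-0.999,0.5],
    [-0.898,-0.235,0.097,0,0,-0.999,0.5],
    [-0.898,-0.235,0.097,0,0,-0.999,0.5],
    [-0.898,-0.235,0.097,0,0,-0.999,0.5]
  ]
}}

```text
time_s: 57.6
tool_pos: [0.4962, -0.1181, 0.2155]
tool_rot: [180.0, -0.1, 170.9]
force: [-0.2, 0.2, -0.1]
grip_width: 0.0431
grasp_force: 0.0
```

Run:
```python
from plan import *
d=o2w(-.045,-.176)
plan([(*d,.094,171)])
D={}
for n in C:
    im=viewer.read_camera(n); M=masks_of(n,'cover'); print(n,[(b['conf'],b['location'],b['pixels'].sum()) for b in M[:2]])
    if M: D[n]=M[0]['pixels']; print(fit(COVER,{n:D[n]},.56,.055,.103,-.087))
    if n=='scene': cv2.imwrite('pics/scene_i.png',cv2.resize(im[90:300,150:400,::-1],None,fx=2.8,fy=2.8,interpolation=cv2.INTER_CUBIC))
```

```text
t 57.6 at [ 0.4962 -0.1181  0.2155] [ 1.7998e+02 -8.0000e-02  1.7090e+02] w 0.0431 F [-0.2  0.2 -0.1] q7 87
[-0.014, 0.005, 0.607, 0.0, -0.001, -0.001] rows 3
--
scene [(0.85, [266.4, 217.9], np.int64(4548))]
(np.float64(0.5588969279927211), np.float64(0.05544655839838352), np.float64(-0.08316934211311172), np.float64(0.04141903561747273))
top [(0.68, [238.3, 186.5], np.int64(3546))]
(np.float64(0.5580058626717898), np.float64(0.05356043411202334), np.float64(-0.0859264887215661), np.float64(0.10983547975036678))
```

View pics/scene_i.png

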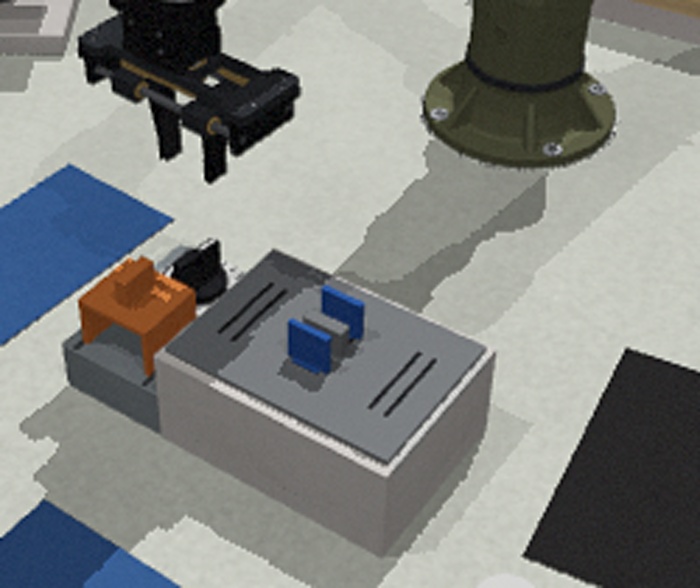

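The cover lies flush (fit equals the initial pose) with pads apart. Now the dial.

Emit:
{"name": "apply_moves", "arguments": {
  "moves": [
    [-0.014,0.005,0.15,0,0,0,0.45],
    [-0.014,0.005,0.3,0,0,0,0.45],
    [-0.014,0.005,0.42,0,0,0,0.45],
    [-0.014,0.005,0.52,0,0,0,0.45],
    [-0.014,0.005,0.58,0,0,0,0.45],
    [-0.014,0.005,0.607,0,0,0,0.45],
    [-0.014,0.005,0.607,0,0,0,0.45]
  ],
  "grip_force": 12
}}

```text
time_s: 58.5
tool_pos: [0.4996, -0.1175, 0.0947]
tool_rot: [180.0, -0.0, 171.0]
force: [1.0, -0.6, -0.2]
grip_width: 0.0391
grasp_force: 0.0
```

Emit:
{"name": "apply_moves", "arguments": {
  "moves": [
    [0,0,0,0,0,0,0.25],
    [0,0,0,0,0,0,0],
    [0,0,0,0,0,0,0],
    [0,0,0,0,0,0,0],
    [0,0,0,0,0,0,0],
    [0,0,0,0,0,0,0]
  ]
}}

```text
time_s: 59.1
tool_pos: [0.4998, -0.1184, 0.0953]
tool_rot: [-179.9, 0.0, 171.0]
force: [-0.6, -2.2, 3.3]
grip_width: 0.012
grasp_force: 12.0
```

Run:
```python
from plan import *
d=o2w(-.045,-.176)
plan([(*d,.094,90.3)])
```

```text
t 59.1 at [ 0.4998 -0.1184  0.0953] [-1.7993e+02  4.0000e-02  1.7099e+02] w 0.012 F [-0.6 -2.2  3.3] q7 80
[0.005, 0.004, 0.006, -0.0, 0.001, 0.939] rows 10
--
```

Emit:
{"name": "apply_moves", "arguments": {
  "moves": [
    [0,0,0,0,0,0.08,0],
    [0,0,0,0,0,0.16,0],
    [0,0,0,0,0,0.24,0],
    [0,0,0,0,0,0.32,0],
    [0,0,0,0,0,0.4,0],
    [0,0,0,0,0,0.48,0],
    [0,0,0,0,0,0.56,0],
    [0,0,0,0,0,0.64,0],
    [0,0,0,0,0,0.72,0],
    [0,0,0,0,0,0.8,0],
    [0,0,0,0,0,0.87,0],
    [0,0,0,0,0,0.939,0],
    [0,0,0,0,0,0.939,0],
    [0,0,0,0,0,0.939,0],
    [0,0,0,0,0,0.939,0],
    [0,0,0,0,0,0.939,0]
  ]
}}

```text
time_s: 60.7
tool_pos: [0.4996, -0.1186, 0.0953]
tool_rot: [-180.0, 0.1, 90.4]
force: [-2.7, -2.4, 5.9]
grip_width: 0.0119
grasp_force: 12.0
```

Emit:
{"name": "apply_moves", "arguments": {
  "moves": [
    [0,0,0,0,0,0,0.2],
    [0,0,0,0,0,0,0.3],
    [0,0,0,0,0,0,0.35],
    [0,0,0,0,0,0,0.35],
    [0,0,-0.1,0,0,0,0.35],
    [0,0,-0.3,0,0,0,0.35],
    [0,0,-0.5,0,0,0,0.35],
    [0,0,-0.6,0,0,0,0.35],
    [0,0,-0.6,0,0,0,0.35]
  ]
}}

```text
time_s: 61.6
tool_pos: [0.5017, -0.1176, 0.2181]
tool_rot: [179.7, 0.1, 90.3]
force: [0.6, 0.2, -0.3]
grip_width: 0.0305
grasp_force: 0.0
```

Emit:
{"name": "apply_moves", "arguments": {
  "moves": [
    [-0.6,0,0,0,0,0,0.35],
    [-0.6,0,0,0,0,0,0.35],
    [-0.6,0,0,0,0,0,0.35],
    [-0.6,0,0,0,0,0,0.35]
  ]
}}

```text
time_s: 62.0
tool_pos: [0.4986, -0.2415, 0.2128]
tool_rot: [-179.9, -0.1, 90.0]
force: [0.3, 0.4, -0.0]
grip_width: 0.0309
grasp_force: 0.0
```

Run:
```python
from plan import *
im=viewer.read_camera('top'); c=im[183:228,273:318,::-1]; cv2.imwrite('pics/dial2.png',cv2.resize(c,(585,585),interpolation=cv2.INTER_CUBIC))
plan([(*o2w(.05,-.176),.20,175-180),(*o2w(.05,-.176),.131,175-180)])
```

```text
t 62.05 at [ 0.4993 -0.2384  0.2131] [-1.7988e+02 -1.4000e-01  9.0160e+01] w 0.0302 F [ 0.2  0.5 -0.3] q7 18
[0.281, 0.236, 0.033, -0.001, -0.0, 0.554] rows 6
[0.364, -0.048, 0.033, -0.001, -0.0, 0.554] rows 6
--
[0.0, -0.0, 0.345, 0.0, 0.0, 0.0] rows 2
--
```

View pics/dial2.png

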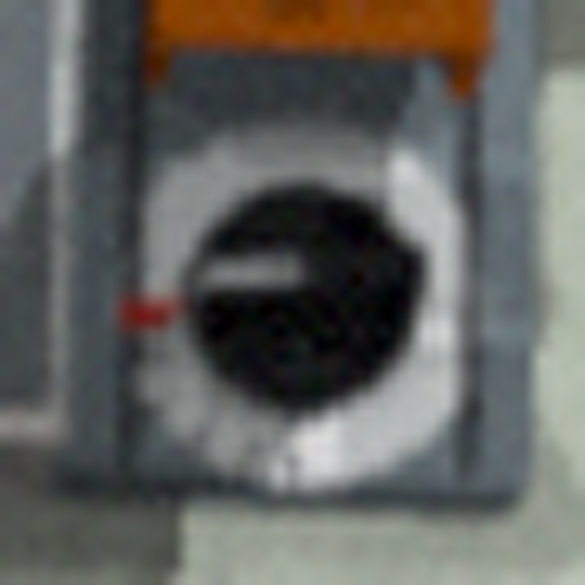

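The pointer tip (205,270) now lines up with the red mark (148,312), allowing for parallax. Next, the lock.

Emit:
{"name": "apply_moves", "arguments": {
  "moves": [
    [0.281,0.236,0.033,0,0,0.554,0.5],
    [0.281,0.236,0.033,0,0,0.554,0.5],
    [0.281,0.236,0.033,0,0,0.554,0.5],
    [0.281,0.236,0.033,0,0,0.554,0.5],
    [0.281,0.236,0.033,0,0,0.554,0.5],
    [0.281,0.236,0.033,0,0,0.554,0.5],
    [0.281,0.236,0.033,0,0,0.554,0.5]
  ],
  "grip_force": 20
}}

```text
time_s: 62.75
tool_pos: [0.5471, -0.1784, 0.2077]
tool_rot: [-179.9, -0.0, 42.9]
force: [-0.2, -0.1, 0.5]
grip_width: 0.0433
grasp_force: 0.0
```

Emit:
{"name": "apply_moves", "arguments": {
  "moves": [
    [0.364,-0.048,0.033,0,0,0.554,0.5],
    [0.364,-0.048,0.033,0,0,0.554,0.5],
    [0.364,-0.048,0.033,0,0,0.554,0.5],
    [0.364,-0.048,0.033,0,0,0.554,0.5],
    [0.364,-0.048,0.033,0,0,0.554,0.5],
    [0.364,-0.048,0.033,0,0,0.554,0.5],
    [0.364,-0.048,0.033,0,0,0.554,0.5],
    [0.364,-0.048,0.033,0,0,0.554,0.5],
    [0.364,-0.048,0.033,0,0,0.554,0.5],
    [0.364,-0.048,0.033,0,0,0.554,0.5]
  ]
}}

```text
time_s: 63.75
tool_pos: [0.5941, -0.1245, 0.2016]
tool_rot: [-180.0, 0.0, -4.8]
force: [-0.2, -0.1, -0.4]
grip_width: 0.0434
grasp_force: 0.0
```

Run:
```python
from plan import *
plan([(*o2w(.05,-.176),.131,-5),(*o2w(-.045,-.176),.131,-5)])
```

```text
t 63.75 at [ 0.5941 -0.1245  0.2016] [-1.7999e+02  1.0000e-02 -4.8100e+00] w 0.0434 F [-0.2 -0.1 -0.4] q7 -92
[-0.002, 0.006, 0.353, -0.0, 0.0, 0.002] rows 2
--
[-0.475, 0.0, 0.0, 0.0, 0.0, 0.0] rows 2
--
```

Emit:
{"name": "apply_moves", "arguments": {
  "moves": [
    [-0.002,0.006,0.1,0,0,0,0.5],
    [-0.002,0.006,0.2,0,0,0,0.5],
    [-0.002,0.006,0.28,0,0,0,0.5],
    [-0.002,0.006,0.33,0,0,0,0.5],
    [-0.002,0.006,0.347,0,0,0,0.5],
    [-0.002,0.006,0.347,0,0,0,0.5],
    [-0.002,0.006,0.347,0,0,0,0.3],
    [-0.002,0.006,0.347,0,0,0,0],
    [-0.002,0.006,0.347,0,0,0,0],
    [-0.002,0.006,0.347,0,0,0,0],
    [-0.002,0.006,0.347,0,0,0,0],
    [-0.002,0.006,0.347,0,0,0,0]
  ]
}}

```text
time_s: 64.95
tool_pos: [0.5938, -0.1265, 0.1326]
tool_rot: [180.0, -0.0, -4.9]
force: [-0.1, -2.6, 1.7]
grip_width: 0.0141
grasp_force: 20.0
```

Emit:
{"name": "apply_moves", "arguments": {
  "moves": [
    [-0.05,0,0,0,0,0,0],
    [-0.1,0,0,0,0,0,0],
    [-0.15,0,0,0,0,0,0],
    [-0.2,0,0,0,0,0,0],
    [-0.25,0,0,0,0,0,0],
    [-0.3,0,0,0,0,0,0],
    [-0.35,0,0,0,0,0,0],
    [-0.4,0,0,0,0,0,0],
    [-0.44,0,0,0,0,0,0],
    [-0.46,0,0,0,0,0,0],
    [-0.475,0,0,0,0,0,0],
    [-0.475,0,0,0,0,0,0],
    [-0.475,0,0,0,0,0,0]
  ]
}}

```text
time_s: 66.25
tool_pos: [0.5054, -0.1188, 0.1332]
tool_rot: [180.0, -0.9, -4.9]
force: [18.9, -7.1, -10.4]
grip_width: 0.014
grasp_force: 20.0
```

Emit:
{"name": "apply_moves", "arguments": {
  "moves": [
    [0,0,0,0,0,0,0.2],
    [0,0,0,0,0,0,0.4],
    [0,0,0,0,0,0,0.5],
    [0,0,0,0,0,0,0.5],
    [0,0,-0.1,0,0,0,0.5],
    [0,0,-0.3,0,0,0,0.5],
    [0,0,-0.5,0,0,0,0.5],
    [0,0,-0.5,0,0,0,0.5]
  ]
}}

```text
time_s: 67.05
tool_pos: [0.5019, -0.1175, 0.2377]
tool_rot: [179.9, -0.5, -4.9]
force: [0.6, -0.1, -0.5]
grip_width: 0.0434
grasp_force: 0.0
```

Emit:
{"name": "apply_moves", "arguments": {
  "moves": [
    [0,0.5,0,0,0,0,0.5],
    [0,0.8,0,0,0,0,0.5],
    [0,0.8,0,0,0,0,0.5],
    [0,0.8,0,0,0,0,0.5],
    [0,0.8,0,0,0,0,0.5]
  ]
}}

```text
time_s: 67.55
tool_pos: [0.484, -0.279, 0.231]
tool_rot: [-179.9, 0.1, -5.2]
force: [1.0, -0.3, -0.2]
grip_width: 0.0429
grasp_force: 0.0
```

Run:
```python
from plan import *
im=viewer.read_camera('top'); cv2.imwrite('pics/top_j.png',cv2.resize(im[140:250,190:340,::-1],None,fx=4,fy=4,interpolation=cv2.INTER_CUBIC))
hsv=cv2.cvtColor(im,cv2.COLOR_RGB2HSV); m=cv2.inRange(hsv,(6,150,60),(18,255,255)); p=np.argwhere(m)[:,::-1]; p=p[(abs(p[:,0]-296)<30)]
q=w2o(back('top',p,.109)); print(len(p),'hood x',np.percentile(q[:,0],[1,50,99]),'y',np.percentile(q[:,1],[1,50,99]))
M=masks_of('top','cover'); print(fit(COVER,{'top':M[0]['pixels']},.56,.055,.103,-.087))
print(env.get_obs()['tool_pos'])
```

```text
602 hood x [-0.08042828 -0.04520323 -0.01103309] y [-0.21503359 -0.17564776 -0.13485544]
(np.float64(0.5570724767781745), np.float64(0.05316718867958509), np.float64(-0.08301599692280852), np.float64(0.03164078066347542))
[ 0.48554147 -0.27510522  0.23158338]
```

View pics/top_j.png

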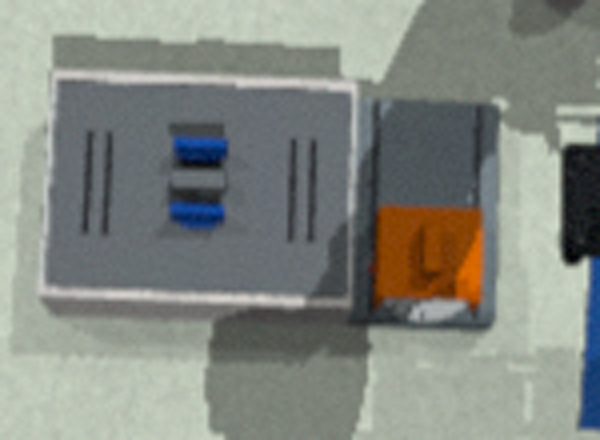

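The hood is centred at oven x ≈ -0.045, right over the dial and against its stop. The cover is flush with both tabs out, and the gripper is clear. Handing in.

```bash
python3 -c "
from cell import env
print(env.sign_off())"
```

```text
the job is handed in; nothing more can be done
None
```

The job is handed in, though sign-off returned no verdict: by my camera checks all three racks stand in the oven, the cover is latched flush, the dial is at the red mark and the lock hood is fully over it.

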